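# Close the sloping relay module: hook in its cover and bolt it

### The arm

A 6-joint arm with a two-finger parallel gripper is mounted at the origin on the work surface. World frame = base frame: x ahead of the robot, y to its left, z up, the work surface at z = 0. Lengths are in m, angles in degrees, forces in N, time in s.
With the tool pointing down it reaches from about 0.4 to 0.825 m from the base axis. Payload 7 kg.
Tool frame: the origin (TCP) lies midway between the tips of the shut fingers; the grasp point (between the pads) lies 19 mm behind it; z points along the fingers, y is the direction in which the jaws open and shut (so a half turn about z gives the same grasp; the last joint's range is limited). The gripper opens to 88 mm and grips with 3 to 60 N. Pads are 19 mm wide; open, the fingers measure 130 mm over their backs; the gripper's body (78 mm by 193 mm) begins 47 mm behind the grasp point.
Start: joints at [88.585, 20.546, 0.682, 0, -70.136, -16.507], TCP at [0.208, 0.642, 0.227] pointing down, gripper open.
Joint ranges: [-176.03, 176.03], [-82.01, 121.73], [-58.28, 71.71], [-173.87, 95.51], [-174.79, -0.11], [-173.66, 173.66]. Speed limits (degrees/s): [136.94, 136.94, 172.46, 180, 180, 180].

### API

Orientations are given as [roll, pitch, yaw] about the fixed x, y, z axes, in that order (R = Rz(yaw) Ry(pitch) Rx(roll)).
In Python, from plant import ctrl gives the robot as it stands. The module is installed in compiled form; this text tells all that it offers.
- The arm moves only by the tool arm_command, never from a script. Its argument "targets" is a list that holds one entry, the list of rows, each a list of 7 numbers: the turn, a rotation vector about the world's x, y, z in rad, then the shift along the world's x, y, z in cm, then the opening, from 0 (shut) to 1 (fully open). A call has 1 to 8 rows; each row is the pose to reach, as a shift and turn from the pose commanded when the call began; what a row does not reach only later rows make up. A row lasts 1/12 s, in which the tool goes at most 41.7 mm and 7.16 degrees, less where a joint would pass 70% of its speed; a pose out of reach is approached as far as the arm can. A call with a gripper value outside its range is refused whole. The fingers move at their own pace and stop on an object; the grip force is fixed at half the most. Time passes only in rows, so rows that repeat a pose let the fingers close. It gives the time, the measured TCP pose, the force and the opening at its end, in the units of the state.
- ctrl.get_obs(): the state, without advancing time (a new reading comes with each control period).
- ctrl.snapshot(name): name is "side" or "top"; returns the picture (400x640x3 uint8, blue, green, red); there is no depth.
- ctrl.camera_model(name): a dict with "K" (3x3 intrinsics, pixels), "xyz" and "rotation" of the camera in the world. Camera axes: x right, y up, looking along -z (the intrinsics and any distortion apply to the point x, -y, -z); pixel columns grow to the right and rows downward; lengths in m; the calibration is good to about 2 mm. A picture is of the moment at which its call begins. camera_model takes no time and is no camera call.
- ctrl.close_job(): hands the job in, once; it reports no verdict.
The state is a dict: "clock": time; "joint_pos": joint angles; "qvel": joint speeds; "tau": joint torques, N m; "tool_pos": TCP position; "orientation": TCP orientation; "force": force on the tool from outside, world axes, zero at the start; "moment": the same for the moment, N m; "opening": finger opening in m.
Only numpy, scipy, OpenCV 4.12 (cv2) and the standard library are available. Lean on these libraries where they do the work, as an engineer would, in place of code of your own. Each camera call takes 0.05 s, during which the arm holds its last target. There are 200 camera calls.

### The job

Put the loose cover back on the open relay module: hook its steel lip under the blue ledge at the low edge of the sloping opening with the cover tilted up, then swing the cover down until it sits fully home in the opening. Then slide the red-tabbed bolt down the slope all the way so that it locks over the cover's upper edge, and let go. Leave the meter, the parts bin and the screwdriver where they are.

Things in the scene. Friction and masses are not known exactly. Their poses are not given: they have to be found in the camera images.
- opening (a point): Middle of the opening in the sloping face of the fixed grey relay module, level with its two support rails' tops. x points up the slope (22 deg), away from the robot; y level, left; z square out of the face. Side walls at y +-59 mm, tops at z 8. Rails: x -35 to 76, 48 to 59 out each side. Cover home: its axes as these, handle centre at x 0, y 0 (each +-4), z 26. Relays within stay below z -13.
- ledge_edge (a point): Middle of the lower edge of the blue ledge at the low end of the opening: 66 mm down-slope of the opening's centre and 2.5 mm out (z) from the rails' tops. Axes as the opening. The ledge is 6 mm thick (z 0 to 6 from here) and 134 mm wide. Under it an open pocket goes 24 mm farther (-x) to a wall and 33 mm deep (-z).
- upper_wall (a point): Middle of the top edge of the wall that ends the opening up-slope, 76 mm from the opening's centre, 8 mm above the rails' tops; axes as the opening. From here a flat deck runs 56 mm on up-slope, carrying the bolt between two dark guide strips (9 mm high, 20 to 24 mm out each side).
- cover_handle (a point): Centre of the black handle rib on the loose cover (0.2 to 0.45 kg): 12 mm thick (x), 70 long (y), 36 high (z), this point 18 above the cover's top face. x runs from the lip end to the free end, z out of the top face. The cover starts flat on the bench, handle up (this point 32 mm above the bench), lip end towards the robot within about 30 deg. Lamps and sockets on it are 3 mm high decoration.
- cover_plate (a point): Centre of the cover's white plate, 134 (x) x 110 (y) x 8 mm thick; 5 mm along x and 22 mm below the handle's centre; same axes. Its underside rests on the rails; steel lip and foot (6 mm thick, 84 wide) under it go down between the rails. With its lip the cover is longer than the opening: it enters only tilted, free end 10 to 20 deg above the face's slope.
- cover_lip (a point): Middle of the tip of the cover's steel lip, half-way through its 6 mm thickness; 82 mm along -x and 29 mm below the handle's centre; same axes. The lip is 84 mm wide, sits directly under the plate's level (its top is the plate's underside) and projects 20 mm beyond the plate's end. When home its tip is about 16 mm under the ledge.
- latch (a joint): Travel of the locking bolt, m: 0 is fully up the slope (open), 0.024 fully down the slope, its end 16 mm over the cover's upper edge. It starts at 0 to 0.004, slides with about 2 N of friction and stays where it is left.
- latch_tab (a point): Grip point on the bolt's red tab, moves with the bolt; axes as the opening. Tab: 12 mm thick (x), 30 wide (y), from 22 mm below this point to 12 above (z). It stands on a steel plate reaching 30 mm down-slope and 14 up-slope of this point, 36 wide, 5.5 thick, 2.5 mm above the deck. With the bolt open this point is at x 110, z 38 mm from the opening's centre.
- meter: Bystander: yellow hand meter lying on the bench, 150 x 80 x 43 mm high; origin under its centre, x along its length.
- parts_bin: Bystander: open blue plastic bin, 130 x 90 x 50 mm high; origin under its centre, x along its length.
- screwdriver: Bystander: screwdriver about 200 mm long lying on the bench beyond the module; x along its length.
Things that resemble listed ones, but are neither listed nor needed, are in the scene too. What is meant by the part that bears cover_handle is not purple or turquoise, and is the smaller of those in its own colour.

How it is judged:
By the outcome, as a careful person would: the job done as asked, in the order asked, and still so for the second after the job is handed in, with the robot touching nothing.
It also fails if it takes over 48 s, if anything falls off the work surface, if the arm or the gripper's body presses on something with over 40 N, if the wrist force passes 120 N, or if a joint passes its speed limit or range.

## Working session

There is one attempt and no reset: what is moved stays moved. The work goes in short steps, Python scripts to look and compute and a tool call to move; the robot and the scene stay as the last step left them, time stands still between calls to the robot, and variables do not carry over. Pictures are saved under pics/ and viewed, about 8 in all and at most 12, crops included, and the job is handed in when it is done.

Besides the shell and the picture viewer there is one more tool, called after "Emit:" by a JSON object that holds its "api" and its "payload", one argument or row to a line. arm_command: Moves the arm, as the interface text tells. Its arguments: {"type":"object","properties":{"targets":{"type":"array","items":{"type":"array","items":{"type":"array","items":{"type":"number"}}}}},"required":["targets"]}

```bash
mkdir -p pics; python3 - <<'E'
from plant import ctrl
import cv2,numpy as np
for n in("side","top"):
    cv2.imwrite(f"pics/{n}0.png",ctrl.snapshot(n)); m=ctrl.camera_model(n)
    print(n,{k:np.round(v,4).tolist() if not isinstance(v,str) else v for k,v in m.items()})
print(ctrl.get_obs())
E
```

```text
side {'K': [[411.864, 0.0, 322.2686], [0.0, 411.864, 202.5367], [0.0, 0.0, 1.0]], 'xyz': [0.3996, -0.8173, 0.7195], 'rotation': [53.1737, 1.1904, -10.0786]}
top {'K': [[461.4217, 0.0, 323.3745], [0.0, 461.4217, 198.4401], [0.0, 0.0, 1.0]], 'xyz': [0.2243, 0.0154, 1.6081], 'rotation': [10.6763, -0.3139, -89.8293]}
{'clock': 0.1, 'joint_pos': array([ 8.85854267e+01,  2.05876020e+01,  6.39121421e-01, -1.89506603e-02,
       -7.01360866e+01, -1.65088106e+01]), 'qvel': array([ 0.08580289, -0.01457199, -0.05449597,  0.00931226,  0.05294789,
       -0.01861543]), 'tau': array([-1.63155983e-03, -5.84160447e+01,  2.93749970e+01,  7.01568067e+00,
        1.01555811e-02, -5.74494743e-05]), 'tool_pos': array([0.20758995, 0.6418213 , 0.22571025]), 'orientation': array([ 1.79913856e+02, -6.95185485e-03, -1.79298310e+01]), 'force': array([-0.44753971,  0.40075767, -0.07888554]), 'moment': array([ 0.01370931,  0.06717628, -0.00635752]), 'opening': 0.08738136182930287}
```

View pics/side0.png

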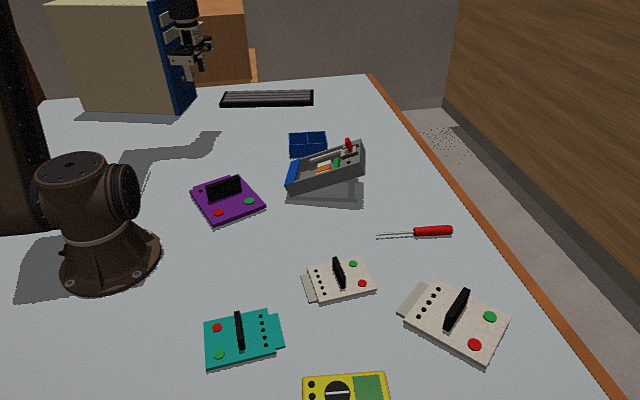

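View pics/top0.png

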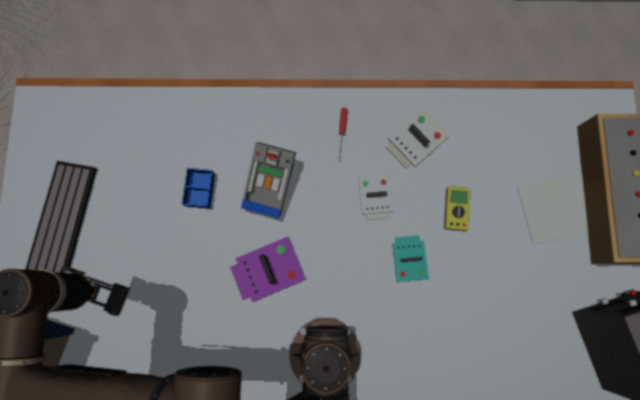

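The small white cover is at side (340,279) and top (377,195), with its lip end towards the robot. The module is at side (328,170) and top (270,178). The large white, turquoise and purple covers are decoys. Next I'll enlarge the crops.

```bash
cat > h.py <<'E'
import numpy as np,cv2
from scipy.spatial.transform import Rotation as Ro
from plant import ctrl
CM={n:ctrl.camera_model(n) for n in("side","top")}
def rot(n): return Ro.from_euler('xyz',CM[n]["rotation"],degrees=True).as_matrix()
def ray(n,p):
    d=np.linalg.inv(CM[n]["K"])@np.array([p[0],p[1],1.]); d=rot(n)@(d*[1,-1,-1])
    return np.array(CM[n]["xyz"]),d/np.linalg.norm(d)
def onz(n,p,z): o,d=ray(n,p); return o+d*(z-o[2])/d[2]
def tri(ps,pt):
    (a,u),(b,v)=ray("side",ps),ray("top",pt)
    s,t=np.linalg.lstsq(np.c_[u,-v],b-a,rcond=None)[0]
    return (a+u*s+b+v*t)/2,np.linalg.norm(a+u*s-b-v*t)
def proj(n,X):
    c=(rot(n).T@(np.atleast_2d(X)-CM[n]["xyz"]).T).T*[1,-1,-1]
    q=(CM[n]["K"]@c.T).T; return q[:,:2]/q[:,2:]
E
python3 - <<'E'
import cv2,numpy as np
s,t=cv2.imread("pics/side0.png"),cv2.imread("pics/top0.png")
def c(im,x,y,w,h): return cv2.resize(im[y:y+h,x:x+w],None,fx=4.4,fy=4.4,interpolation=cv2.INTER_CUBIC)
a=np.hstack([c(t,230,135,80,86),c(s,280,131,95,86)]);b=np.hstack([c(t,340,170,80,50),c(s,295,253,95,50)])
cv2.imwrite("pics/c1.png",np.vstack([a,b])); print(a.shape,b.shape)
E
```

```text
(378, 770, 3) (220, 770, 3)
```

View pics/c1.png

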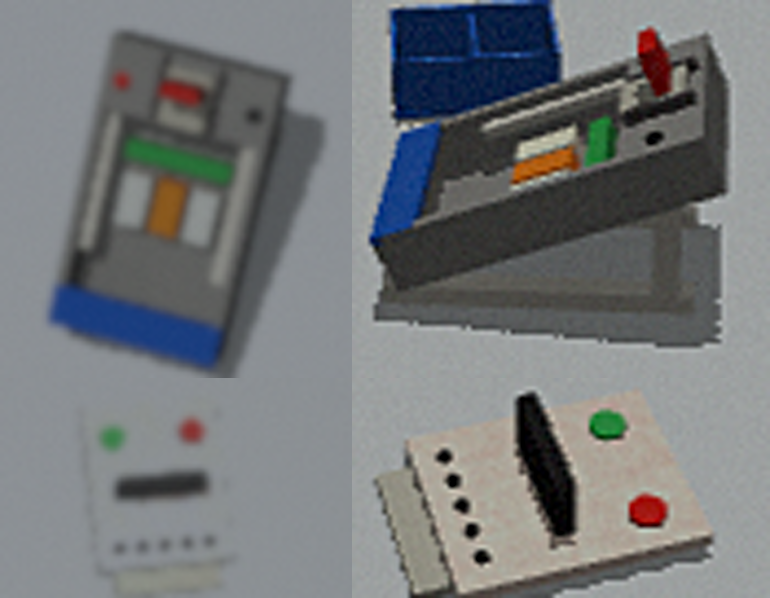

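```bash
cat > m.py <<'E'
from h import *
def mask_poly(im,x,y,w,h,f,eps,k=8):
    c=cv2.resize(im[y:y+h,x:x+w],None,fx=k,fy=k,interpolation=cv2.INTER_CUBIC).astype(int)
    m=f(c[...,0],c[...,1],c[...,2]).astype(np.uint8)
    cs=cv2.findContours(m,cv2.RETR_EXTERNAL,cv2.CHAIN_APPROX_NONE)[0]; c=max(cs,key=cv2.contourArea)
    M=cv2.moments(c); sc=lambda p:(np.array(p,float)+.5)/k-.5+[x,y]
    return sc([M['m10']/M['m00'],M['m01']/M['m00']]),sc(cv2.approxPolyDP(c,eps*k,True)[:,0]),M['m00']/k/k
blue=lambda b,g,r:b-r>45
red=lambda b,g,r:r-np.maximum(g,b)>45
green=lambda b,g,r:g-np.maximum(r,b)>30
E
python3 - <<'E'
from m import *
s,t=cv2.imread("pics/side0.png"),cv2.imread("pics/top0.png")
R=np.round
dark=lambda b,g,r:b+g+r<240
for nm,a in dict(ledgeT=(t,238,196,48,26,blue,1.2),ledgeS=(s,283,155,20,35,blue,1.5),tabT=(t,262,150,18,12,red,.8),tabS=(s,342,135,15,20,red,.8),
  grT=(t,358,178,12,12,green,1),reT=(t,378,176,12,12,red,1),grS=(s,346,258,15,12,green,1),reS=(s,355,276,15,15,red,1),
  hanT=(t,363,188,28,18,lambda b,g,r:b+g+r<330,.7),hanS=(s,328,254,24,34,dark,.8),
  plS=(s,297,253,85,52,lambda b,g,r:r-b>4,2)).items():
    c,p,A=mask_poly(*a); print(nm,R(c,2),R(A,1),R(p,1).tolist())
def T(cx,cy): return [230+(cx+.5)/4.4-.5,135+(cy+.5)/4.4-.5]
def S(cx,cy): return [280+(cx-352+.5)/4.4-.5,131+(cy+.5)/4.4-.5]
for n,a,b in (("ledge L up",S(441,125),T(62,286)),("ledge R up",S(409,222),T(223,326)),("ledge L low",S(403,127),T(50,321)),("ledge R low",S(372,240),T(212,366)),("deck L end",S(708,35),T(118,33))):
    X,e=tri(a,b); print(n,R(X*1e3,1),R(e*1e3,1))
def S2(cx,cy): return [295+(cx-352+.5)/4.4-.5,253+(cy-378+.5)/4.4-.5]
P=[onz("side",S2(*q),.014)*1e3 for q in((405,440),(465,592),(712,537),(640,392))]
print(R(P,1)); print([R(np.linalg.norm(P[i]-P[i-1]),1) for i in range(4)])
E
```

```text
ledgeT [260.29 208.57] 360.4 [[242.1, 200.2], [241.4, 207.9], [275.3, 217.7], [278.4, 216.7], [279.9, 210.4], [277.7, 208.6], [246.2, 199.4]]
ledgeS [291.94 171.69] 231.2 [[299.3, 157.9], [290.4, 161.1], [284.2, 185.9], [294.9, 179.4]]
tabT [270.47 155.62] 33.5 [[265.9, 154.2], [266.3, 156.3], [273.6, 158.3], [274.9, 156.9], [274.8, 155.3], [272.7, 154.1], [267.3, 153.1]]
tabS [348.22 144.39] 71.7 [[347.1, 136.8], [344.8, 137.9], [344.3, 142.1], [349.3, 152.2], [351.8, 150.8], [351.4, 142.8]]
grT [365.09 183.17] 15.0 [[364.7, 181.1], [362.9, 183.8], [365.4, 185.4], [367.3, 182.4]]
reT [383.1  181.47] 15.2 [[382.7, 179.2], [380.9, 182.1], [383.9, 183.6], [385.4, 181.6]]
grS [352.51 263.07] 42.0 [[348.6, 261.8], [348.8, 264.4], [352.1, 266.4], [356.7, 263.7], [356.1, 261.3], [353.1, 259.8]]
reS [361.77 282.54] 51.5 [[357.4, 280.9], [357.6, 283.8], [359.8, 285.9], [364.2, 285.9], [365.9, 284.1], [366.3, 281.4], [364.6, 279.7], [360.7, 278.8]]
hanT [376.4  194.12] 121.7 [[387.1, 192.8], [384.7, 190.4], [368.4, 191.8], [366.1, 192.9], [365.4, 195.8], [367.1, 197.4], [381.3, 196.9], [386.3
[... 180 characters left out ...]
, [339.3, 285.2], [338.9, 287.4], [345.3, 287.4], [345.2, 277.1], [343.7, 272.1], [335.6, 255.9]]
plS [337.06 280.72] 2321.2 [[360.2, 255.3], [337.7, 259.8], [345.1, 277.1], [345.3, 287.1], [342.7, 288.3], [332.7, 269.6], [332.2, 261.2], [306.7, 266.6], [307.7, 272.4], [299.7, 275.3], [308.7, 303.1], [314.2, 300.9], [324.2, 303.2], [376.1, 290.3]]
ledge L up [510.  278.2  66.6] 0.4
ledge R up [475.5 152.8  72.8] 4.9
ledge L low [483.6 287.2  62.9] 1.2
ledge R low [449.2 162.3  55.4] 0.6
deck L end [688.5 230.1 142.4] 1.4
[[ 469.5 -129.1   14. ]
 [ 483.5 -237.2   14. ]
 [ 612.2 -226.6   14. ]
 [ 602.3 -118.2   14. ]]
[np.float64(133.3), np.float64(109.0), np.float64(129.2), np.float64(108.8)]
```

```bash
python3 - <<'E'
from m import *
from scipy.optimize import least_squares
R=np.round
def T(cx,cy): return [230+(cx+.5)/4.4-.5,135+(cy+.5)/4.4-.5]
def S(cx,cy): return [280+(cx-352+.5)/4.4-.5,131+(cy+.5)/4.4-.5]
L=np.array([[-66,67,8.5],[-66,-67,8.5],[-66,67,8.5],[-66,-67,8.5],[132,67,8],[132,67,8],[132,-67,8]])/1e3
O=[("side",S(441,125)),("side",S(409,222)),("top",T(62,286)),("top",T(223,326)),("side",S(708,35)),("top",T(118,33)),("top",T(291,76))]
def pose(p): return p[:3],Ro.from_euler('ZY',[p[3],np.radians(p[4]-22) if 0 else -np.radians(22)]).as_matrix()
def res(p):
    t,M=pose(p); return np.concatenate([proj(n,t+M@l)[0]-o for (n,o),l in zip(O,L)])
r=least_squares(res,[.55,.2,.09,-.26,0]); t,M=pose(r.x)
print("opening",R(t*1e3,1),"yaw",R(np.degrees(r.x[3]),2),"px res",R(r.fun.reshape(-1,2),2).tolist())
for q in (0,.004): print("tab pred px",q,R(proj("top",t+M@[.110-q,0,.050]),1),R(proj("side",t+M@[.110-q,0,.050]),1))
# rails check: project rail corners
for y in(53.5,-53.5): print("rail mid px T crop",R((proj("top",t+M@[.0205,y/1e3,0])[0]-[230,135])*4.4))
g,e1=tri([352.51,263.07],[365.09,183.17]); d,e2=tri([361.77,282.54],[383.1,181.47])
print("lamps",R(g*1e3,1),R(d*1e3,1),e1*1e3,e2*1e3)
v=[onz("top",q,.017)-0 for q in([365.09,183.17],[383.1,181.47])];print("top lamps@17",R(np.array(v)*1e3,1))
v=[onz("side",q,.017)-0 for q in([352.51,263.07],[361.77,282.54])];print("side lamps@17",R(np.array(v)*1e3,1))
print("handle top@50",R(onz("top",[376.4,194.12],.050)*1e3,1),R(onz("top",[376.4,194.12],.040)*1e3,1))
h=tri([333.5,257],[366,193.5]); print("handle far top corner",R(h[0]*1e3,1),h[1]*1e3)
h=tri([344.5,275.3],[387,192.5]); print("handle near top corner",R(h[0]*1e3,1),h[1]*1e3)
E
```

```text
opening [555.2 197.4  86.8] yaw -15.52 px res [[0.2, -1.13], [0.94, 1.12], [-0.44, -0.58], [0.88, 0.92], [0.16, -0.47], [-0.07, 0.17], [-0.44, 1.04]]
tab pred px 0 [[271.6 155.2]] [[347.5 139.3]]
tab pred px 0.004 [[271.4 156.4]] [[346.1 139.8]]
rail mid px T crop [103. 177.]
rail mid px T crop [237. 215.]
lamps [ 579.2 -139.8   15.4] [ 585.5 -203.6   15.5] 1.8393800289560307 2.046774815099411
top lamps@17 [[ 579.8 -139.7   17. ]
 [ 586.2 -203.5   17. ]]
side lamps@17 [[ 577.8 -141.5   17. ]
 [ 584.  -205.1   17. ]]
handle top@50 [ 533.9 -174.9   50. ] [ 535.9 -176.1   40. ]
handle far top corner [ 534.6 -139.6   44.4] 4.774299852190499
handle near top corner [ 540.6 -210.9   54.9] 3.6645420974712
```

Emit:
{"api": "arm_command", "payload": {
  "targets": [
    [[0,0,-0.436,24,-19,8,1],[0,0,-0.436,24,-19,8,1],[0,0,-0.436,24,-19,8,1],[0,0,-0.436,24,-19,8,1],[0,0,-0.436,24,-19,8,1],[0,0,-0.436,24,-19,8,1],[0,0,-0.436,24,-19,8,1],[0,0,-0.436,24,-19,8,1]]
  ]
}}

```text
clock: 0.77
tool_pos: [0.4502, 0.4497, 0.3077]
orientation: [-180.0, -0.0, -43.0]
force: [0.3, 0.0, -0.2]
opening: 0.0879
```

Emit:
{"api": "arm_command", "payload": {
  "targets": [
    [[0,0,-0.436,14,-30,0,1],[0,0,-0.436,14,-30,0,1],[0,0,-0.436,14,-30,0,1],[0,0,-0.436,14,-30,0,1],[0,0,-0.436,14,-30,0,1],[0,0,-0.436,14,-30,0,1],[0,0,-0.436,14,-30,0,1],[0,0,-0.436,14,-30,0,1]]
  ]
}}

```text
clock: 1.43
tool_pos: [0.588, 0.15, 0.3064]
orientation: [180.0, 0.0, -67.9]
force: [1.3, 0.2, 0.3]
opening: 0.0877
```

Emit:
{"api": "arm_command", "payload": {
  "targets": [
    [[0,0,-0.29,-5.1,-30,-8,1],[0,0,-0.29,-5.1,-30,-8,1],[0,0,-0.29,-5.1,-30,-8,1],[0,0,-0.29,-5.1,-30,-8,1],[0,0,-0.29,-5.1,-30,-8,1],[0,0,-0.29,-5.1,-30,-8,1],[0,0,-0.29,-5.1,-30,-8,1],[0,0,-0.29,-5.1,-30,-8,1]]
  ]
}}

```text
clock: 2.1
tool_pos: [0.5347, -0.1508, 0.2251]
orientation: [179.9, 0.0, -84.6]
force: [1.1, 0.4, 0.1]
opening: 0.0874
```

Emit:
{"api": "arm_command", "payload": {
  "targets": [
    [[0,0,0,0.2,-2.7,-15,1],[0,0,0,0.2,-2.7,-15,1],[0,0,0,0.2,-2.7,-15,1],[0,0,0,0.2,-2.7,-15,1],[0,0,0,0.2,-2.7,-18.5,1],[0,0,0,0.2,-2.7,-19.5,1],[0,0,0,0.2,-2.7,-20.5,1],[0,0,0,0.2,-2.7,-20.5,1]]
  ]
}}

```text
clock: 2.77
tool_pos: [0.5381, -0.1747, 0.0204]
orientation: [179.9, 0.0, -84.5]
force: [-0.9, -1.2, 0.3]
opening: 0.0878
```

```bash
python3 - <<'E'
from h import *
s=ctrl.snapshot("side"); o=ctrl.get_obs(); print(o["tool_pos"],o["orientation"],o["force"])
cv2.imwrite("pics/g1.png",cv2.resize(s[200:320,260:420],None,fx=5,fy=5,interpolation=cv2.INTER_CUBIC))
E
```

```text
[ 0.53901123 -0.1746665   0.02183747] [ 1.79974481e+02 -9.37651386e-03 -8.44676403e+01] [-0.16214768  0.20735263  0.0404307 ]
```

View pics/g1.png

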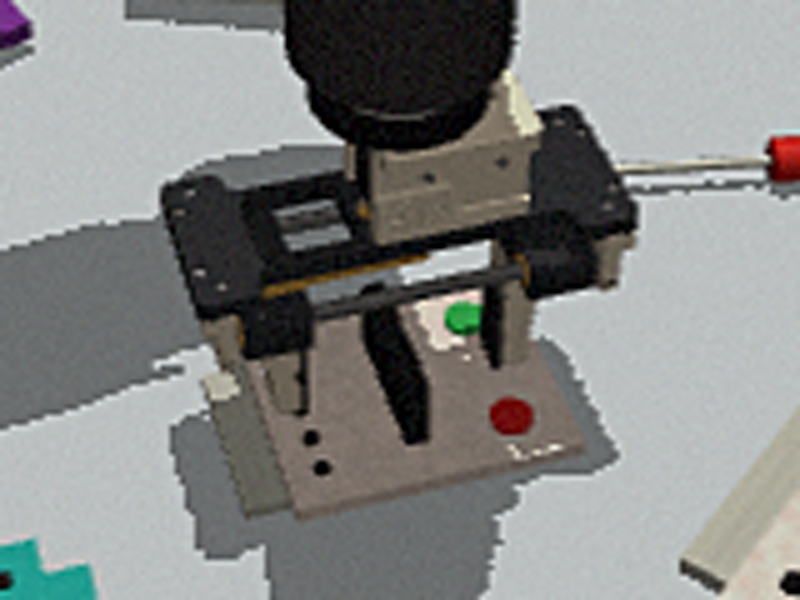

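The jaws straddle the handle rib, which sits about midway between them, and the tips clear the plate. I'll shift y by -3 mm and close.

Emit:
{"api": "arm_command", "payload": {
  "targets": [
    [[0,0,0,0,-0.3,0,1],[0,0,0,0,-0.3,0,0],[0,0,0,0,-0.3,0,0],[0,0,0,0,-0.3,0,0],[0,0,0,0,-0.3,0,0],[0,0,0,0,-0.3,0,0],[0,0,0,0,-0.3,0,0],[0,0,0,0,-0.3,0,0]]
  ]
}}

```text
clock: 3.48
tool_pos: [0.5387, -0.1778, 0.0216]
orientation: [-180.0, -0.0, -84.5]
force: [0.9, 0.7, 0.9]
opening: 0.0466
```

Emit:
{"api": "arm_command", "payload": {
  "targets": [
    [[0,0,0,0,0,0,0],[0,0,0,0,0,0,0],[0,0,0,0,0,0,0],[0,0,0,0,0,2,0],[0,0,0,0,0,5,0],[0,0,0,0,0,8,0],[0,0,0,0,0,11,0],[0,0,0,0,0,14,0]]
  ]
}}

```text
clock: 4.15
tool_pos: [0.5384, -0.1778, 0.163]
orientation: [180.0, 0.0, -84.5]
force: [1.2, 0.6, -0.3]
opening: 0.0008
```

The fingers close slower than I allowed for (about 75 mm/s), and the lift started before they met the handle. I'll reopen, look again and go back down.

Emit:
{"api": "arm_command", "payload": {
  "targets": [
    [[0,0,0,0,0,0,0.6],[0,0,0,0,0,0,0.6],[0,0,0,0,0,0,0.6],[0,0,0,0,0,0,0.6],[0,0,0,0,0,0,0.6],[0,0,0,0,0,0,0.6],[0,0,0,0,0,0,0.6],[0,0,0,0,0,0,0.6]]
  ]
}}

```text
clock: 4.82
tool_pos: [0.5386, -0.1778, 0.1611]
orientation: [179.9, 0.0, -84.5]
force: [-0.5, 0.2, 0.7]
opening: 0.0482
```

```bash
python3 - <<'E'
from m import *
s=ctrl.snapshot("side")
for f,b in ((green,(s,340,255,22,18)),(red,(s,350,272,22,20))):
    c,p,A=mask_poly(*b,f,1); print(c,A,onz("side",c,.017)*1e3)
E
```

```text
[352.53200072 263.09851201] 43.578125 [ 577.8452853  -141.58931148   17.        ]
[361.80151898 282.74757678] 51.046875 [ 583.93369014 -205.7293244    17.        ]
```

The cover hasn't moved: its lamps are at the same pixels. Going down again with a full close.

Emit:
{"api": "arm_command", "payload": {
  "targets": [
    [[0,0,0,0,0,-4,0.6],[0,0,0,0,0,-8,0.6],[0,0,0,0,0,-11,0.6],[0,0,0,0,0,-13,0.6],[0,0,0,0,0,-14,0.6],[0,0,0,0,0,-14,0.4],[0,0,0,0,0,-14,0],[0,0,0,0,0,-14,0]]
  ]
}}

```text
clock: 5.53
tool_pos: [0.54, -0.1779, 0.023]
orientation: [-179.9, -0.0, -84.5]
force: [1.0, -0.7, 0.3]
opening: 0.0378
```

Emit:
{"api": "arm_command", "payload": {
  "targets": [
    [[0,0,0,0,0,0,0],[0,0,0,0,0,0,0],[0,0,0,0,0,0,0],[0,0,0,0,0,0,0],[0,0,0,0,0,0,0],[0,0,0,0,0,0,0],[0,0,0,0,0,0,0],[0,0,0,0,0,0,0]]
  ]
}}

```text
clock: 6.2
tool_pos: [0.5387, -0.1778, 0.0223]
orientation: [-180.0, -0.0, -84.5]
force: [-2.8, 0.8, 5.9]
opening: 0.0118
```

Gripped: the opening reads 11.8 mm, which matches the rib thickness. Lifting, then computing the staging pose.

Emit:
{"api": "arm_command", "payload": {
  "targets": [
    [[0,0,0,0,0,1,0],[0,0,0,0,0,4,0],[0,0,0,0,0,8,0],[0,0,0,0,0,12,0],[0,0,0,0,0,16,0],[0,0,0,0,0,20,0],[0,0,0,0,0,23,0],[0,0,0,0,0,23,0]]
  ]
}}

```text
clock: 6.87
tool_pos: [0.5416, -0.1786, 0.2598]
orientation: [-179.3, -0.2, -84.5]
force: [0.9, 0.0, -0.7]
opening: 0.0116
```

```bash
cat > g.py <<'E'
from h import *
T0=np.array([.5552,.1974,.0868]); M=Ro.from_euler('ZY',[-15.52,-22],degrees=True)
C=Ro.from_euler('z',-90,degrees=True)*Ro.from_euler('x',180,degrees=True)
PIV=np.array([-66,0,2.5]); HP=np.array([66,0,23.5])   # ledge edge; handle rel. to it in cover axes
BACK=10.                                               # handle centre behind TCP, mm
def goal(tilt,dx=0,dz=0,ox=0,oz=0,oy=0):
    """dx: withdrawn along cover x; ox,oy,oz offsets in opening axes (mm)"""
    Rt=Ro.from_euler('y',-tilt,degrees=True)
    h=PIV+Rt.apply(HP+[dx,0,dz-BACK])+[ox,oy,oz]
    return T0+M.apply(h)/1e3,M*Rt*C
def delta(P,R,p0=None,r0=None):
    o=ctrl.get_obs(); p0=o["tool_pos"] if p0 is None else p0
    r0=Ro.from_euler('xyz',o["orientation"],degrees=True) if r0 is None else r0
    return np.round(np.r_[(R*r0.inv()).as_rotvec(),(P-p0)*100],3).tolist()
E
python3 - <<'E'
from g import *
o=ctrl.get_obs();print(o["tool_pos"],o["orientation"],o["opening"],o["force"])
a=goal(15,dx=25,oz=100); b=goal(15,dx=25,oz=40); c=goal(15,dx=25,oz=-3);d=goal(15,oz=-3);e=goal(0)
print("now->stage100",delta(*a),a[0])
for u,v in((a,b),(b,c),(c,d),(d,e)): print(delta(*v,*u))
E
```

```text
[ 0.5416464  -0.17858947  0.25981588] [-1.79342849e+02 -1.78126837e-01 -8.44545077e+01] 0.011603786751947707 [ 0.90459614  0.00391851 -0.69313093]
now->stage100 [-0.052, -0.636, -0.354, -2.021, 38.537, -3.716] [0.52143768 0.20677581 0.22265906]
[0.0, 0.0, 0.0, 2.166, -0.601, -5.563]
[0.0, 0.0, 0.0, 1.552, -0.431, -3.987]
[0.0, 0.0, 0.0, -1.924, 0.534, -1.505]
[0.07, 0.252, 0.0, 1.005, -0.279, -1.048]
```

Emit:
{"api": "arm_command", "payload": {
  "targets": [
    [[0,0,0,0,2,1,0],[-0.01,-0.1,-0.05,0,5,2,0],[-0.02,-0.2,-0.1,-0.5,9,3,0],[-0.03,-0.3,-0.18,-1,13,4,0],[-0.04,-0.4,-0.23,-1,17,4,0],[-0.05,-0.5,-0.28,-1.5,21,4,0],[-0.05,-0.6,-0.33,-2,25,4,0],[-0.05,-0.636,-0.354,-2,28,4,0]]
  ]
}}

```text
clock: 7.53
tool_pos: [0.5261, 0.0153, 0.2922]
orientation: [-151.7, -2.2, -101.8]
force: [1.5, -0.3, -1.6]
opening: 0.0116
```

Emit:
{"api": "arm_command", "payload": {
  "targets": [
    [[0,0,0,0,3,0,0],[0,0,0,0,6,0,0],[0,0,0,0,8.5,0,0],[0,0,0,0,10.5,-2,0],[0,0,0,0,10.5,-4,0],[0,0,0,0,10.5,-6,0],[0,0,0,0,10.5,-7,0],[0,0,0,0,10.5,-7,0]]
  ]
}}

```text
clock: 8.2
tool_pos: [0.5257, 0.1175, 0.2191]
orientation: [-152.0, -2.5, -101.8]
force: [0.1, 0.0, -2.4]
opening: 0.012
```

```bash
python3 - <<'E'
from g import *
t=ctrl.snapshot("top");s=ctrl.snapshot("side"); cv2.imwrite("pics/t2.png",t);cv2.imwrite("pics/s2.png",s)
o=ctrl.get_obs();print(o["tool_pos"],o["orientation"],o["opening"],o["force"])
a=goal(15,dx=25,oz=100); print(delta(*a))
c=lambda im,x,y,w,h:cv2.resize(im[y:y+h,x:x+w],None,fx=4,fy=4,interpolation=cv2.INTER_CUBIC)
cv2.imwrite("pics/c2.png",np.hstack([c(s,270,60,110,130),c(t,225,110,90,130)]))
E
```

```text
[0.52704878 0.11851453 0.22202729] [-151.86562214   -2.35759288 -101.81040203] 0.011747123738270507 [-0.00828441 -0.00297489 -2.72888793]
[0.003, -0.16, -0.061, -0.561, 8.826, 0.063]
```

View pics/c2.png

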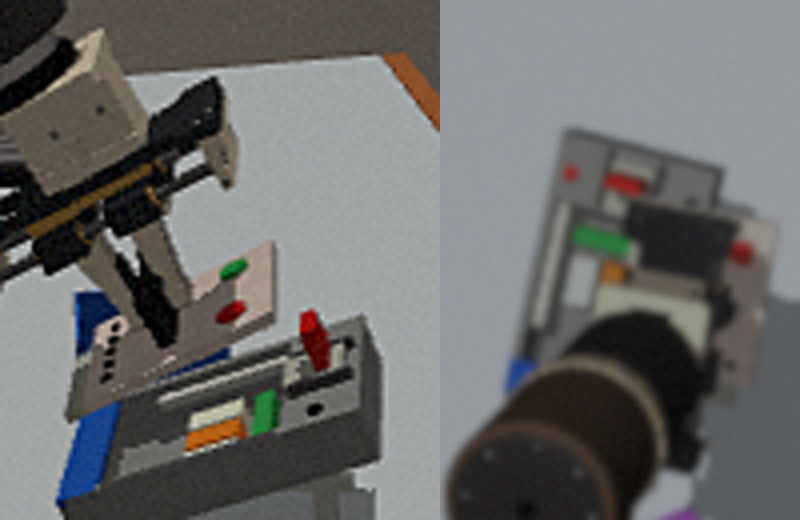

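The cover is held level in the jaws, beside and above the module. Continuing to staging, then checking.

Emit:
{"api": "arm_command", "payload": {
  "targets": [
    [[0,-0.04,-0.015,0,3,0,0],[0,-0.1,-0.04,-0.3,6,0,0],[0.003,-0.16,-0.061,-0.6,8,0,0],[0.003,-0.16,-0.061,-0.6,8.8,0,0],[0.003,-0.16,-0.061,-0.6,8.8,0,0],[0.003,-0.16,-0.061,-0.6,8.8,0,0],[0.003,-0.16,-0.061,-0.6,8.8,0,0]]
  ]
}}

```text
clock: 8.88
tool_pos: [0.5215, 0.2068, 0.2228]
orientation: [-143.0, 0.1, -105.5]
force: [0.9, 0.1, -2.5]
opening: 0.0119
```

```bash
python3 - <<'E'
from g import *
P=[]
for i in range(4):
    s=ctrl.snapshot("side"); o=ctrl.get_obs(); P.append(np.r_[o["tool_pos"],o["orientation"]])
P=np.array(P);print(P.round(4)); cv2.imwrite("pics/s3.png",s)
m=P.mean(0); r=Ro.from_euler('xyz',m[3:],degrees=True)
a=goal(15,dx=25,oz=100); print(delta(*a,m[:3],r))
# predicted features of held cover -> side pixels
Rc=r*C.inv(); h=m[:3]+Rc.apply([0,0,.010])
f=dict(lipfar=[-62,55,-18],lipnear=[-62,-55,-18],freenear=[72,-55,-18],freefar=[72,55,-18],htopfar=[0,35,18],htopnear=[0,-35,18])
k=lambda q:(q-[270,60])*4
im=cv2.resize(s[60:190,270:400],None,fx=4,fy=4,interpolation=cv2.INTER_CUBIC)
for n,v in f.items():
    q=proj("side",h+Rc.apply(np.array(v)/1e3))[0]; print(n,q.round(1)); cv2.circle(im,tuple(int(z) for z in k(q)+2),3,(255,0,255),1)
for v in ([-66,67,8.5],[-66,-67,8.5],[132,67,8],[76,59,0],[76,-48,0],[-35,59,0],[76,48,0]):
    q=proj("side",T0+M.apply(np.array(v)/1e3))[0]; cv2.circle(im,tuple(int(z) for z in k(q)+2),3,(0,255,255),1)
cv2.imwrite("pics/c3.png",im)
E
```

```text
[[ 5.215000e-01  2.066000e-01  2.226000e-01 -1.429890e+02  8.040000e-02
  -1.055147e+02]
 [ 5.214000e-01  2.065000e-01  2.226000e-01 -1.429855e+02  7.640000e-02
  -1.055195e+02]
 [ 5.214000e-01  2.065000e-01  2.224000e-01 -1.429870e+02  6.620000e-02
  -1.055202e+02]
 [ 5.214000e-01  2.065000e-01  2.223000e-01 -1.429873e+02  5.680000e-02
  -1.055217e+02]]
[-0.001, 0.001, -0.0, 0.002, 0.026, 0.019]
lipfar [292.2 127.5]
lipnear [286. 146.]
freenear [325.1 119.3]
freefar [328.6 101.9]
htopfar [299.5 109.3]
htopnear [295.9 120.4]
```

View pics/c3.png

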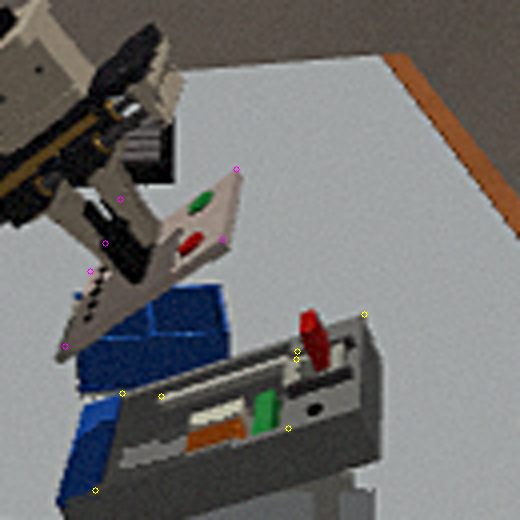

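Predicted cover corners fall within about 1 px of the picture: freefar (236,170) and lipnear (65,347). The module points also lie on the ledge and rail ends. Descending to 15 mm above entry.

Emit:
{"api": "arm_command", "payload": {
  "targets": [
    [[0,0,0,0.8,-0.2,-2,0],[0,0,0,1.6,-0.4,-4,0],[0,0,0,2.3,-0.6,-6,0],[0,0,0,3.07,-0.85,-7.88,0],[0,0,0,3.07,-0.85,-7.88,0],[0,0,0,3.07,-0.85,-7.88,0],[0,0,0,3.07,-0.85,-7.88,0]]
  ]
}}

```text
clock: 9.67
tool_pos: [0.5619, 0.2061, 0.1523]
orientation: [-143.7, -0.6, -106.0]
force: [-0.2, -0.9, -2.0]
opening: 0.0117
```

```bash
python3 - <<'E'
from g import *
t=ctrl.snapshot("top");s=ctrl.snapshot("side"); o=ctrl.get_obs(); print(o["tool_pos"],o["orientation"],o["force"])
print(delta(*goal(15,dx=25,oz=15)),delta(*goal(15,dx=25,oz=-3)))
c=lambda im,x,y,w,h:cv2.resize(im[y:y+h,x:x+w],None,fx=5,fy=5,interpolation=cv2.INTER_CUBIC)
cv2.imwrite("pics/c4.png",np.hstack([c(s,275,105,95,100),c(t,238,130,65,100)]))
E
```

```text
[0.56161707 0.20714588 0.15287099] [-143.65559509   -0.47828136 -105.86938394] [-0.0295696  -0.04702408 -2.3691122 ]
[0.005, -0.013, 0.006, -0.95, -0.889, -0.902] [0.005, -0.013, 0.006, -0.3, -1.069, -2.571]
```

View pics/c4.png

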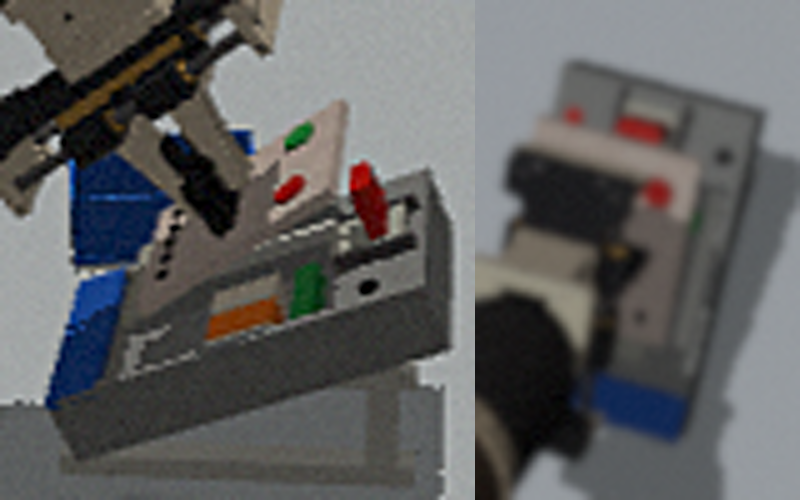

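The measured pose is about 9 mm off the commanded one in each axis, with no force. I'll check the joints.

```bash
python3 - <<'E'
from g import *
for i in range(3):
    ctrl.snapshot("side"); o=ctrl.get_obs(); print(o["clock"],o["joint_pos"].round(2),o["qvel"].round(2),o["tool_pos"].round(4),o["orientation"].round(2),o["tau"].round(1))
E
```

```text
9.8167 [  40.45    6.69  -58.21   84.42  -29.94 -133.81] [ 0.21 -0.07 -0.1   0.43  0.15 -0.3 ] [0.5616 0.2074 0.153 ] [-143.65   -0.47 -105.84] [ -0.3 -31.2  21.9   1.2  -1.8   0.1]
9.8667 [  40.45    6.7   -58.21   84.43  -29.93 -133.82] [ 0.06  0.18 -0.09  0.24  0.2  -0.33] [0.5615 0.2076 0.1529] [-143.65   -0.46 -105.83] [ -0.2 -31.4  21.9   1.2  -1.8   0.1]
9.9167 [  40.44    6.71  -58.21   84.45  -29.93 -133.83] [-0.22  0.22  0.14  0.25  0.1  -0.22] [0.5615 0.2076 0.1528] [-143.65   -0.47 -105.82] [ -0.1 -31.6  21.9   1.2  -1.8   0.1]
```

Joint 3 is at its lower limit (-58.3°), so this tilted pose puts the wrist too close in. I'll back off and use the logged joint data to fit the arm's kinematics, so I can check feasibility before moving again.

Emit:
{"api": "arm_command", "payload": {
  "targets": [
    [[0,0,0,-1.5,0,3,0],[0,0,0,-3,0,5,0],[0,0,0,-4,0,7,0],[0,0,0,-4,0,7,0],[0,0,0,-4,0,7,0]]
  ]
}}

```text
clock: 10.33
tool_pos: [0.5213, 0.2089, 0.2236]
orientation: [-143.6, -0.3, -105.7]
force: [-0.5, 0.7, -3.2]
opening: 0.0119
```

```bash
cat > k.py <<'E'
from g import *
from scipy.optimize import least_squares
E=lambda a,x:Ro.from_euler(a,x,degrees=True)
def fk(j,p):
    h,a1,a2,a3,d4,L,w=p
    R1=E('z',j[0]); R2=R1*E('y',j[1]); R3=R1*E('y',j[1]-j[2]); R5=R3*E('x',j[3])*E('y',-j[4])
    R6=R5*E('x',j[5])
    return np.array([0,0,h])+R1.apply([a1,0,0])+R2.apply([0,0,a2])+R3.apply([d4,0,a3])+R5.apply([L,0,0]),R6
E
python3 - <<'E'
from k import *
o=ctrl.get_obs(); print(o["joint_pos"].round(3).tolist(),o["tool_pos"].round(4).tolist(),o["orientation"].round(2).tolist())
D=[([88.585,20.546,.682,0,-70.136,-16.507],[.20759,.6418,.2257+.001],[180,0,-17.93]),([40.44,6.71,-58.21,84.45,-29.93,-133.83],[.5615,.2076,.1528],[-143.65,-.47,-105.82]),
(o["joint_pos"],o["tool_pos"],o["orientation"])]
def res(p): return np.concatenate([fk(j,p)[0]-x for j,x,_ in D])
r=least_squares(res,[.4,0,.4,.0,.4,.25,0]); print(r.x.round(4),(r.fun*1e3).round(1))
for j,x,e in D:
    Rf=fk(j,r.x)[1]; Rm=E('xyz',e); print((Rf.inv()*Rm).as_matrix().round(2).tolist())
E
```

```text
[55.339, -1.229, -54.424, 59.463, -40.74, -118.983] [0.5213, 0.2089, 0.2236] [-143.64, -0.31, -105.72]
[-1.2886  0.4958  0.7624  0.2585 -0.2181 -0.4909  0.    ] [-191.6    4.1    6.8   28.7  -24.9   18.3  -30.8   15.2  -25.1]
[[0.0, -0.0, 1.0], [-0.84, 0.54, 0.0], [-0.54, -0.84, -0.0]]
[[-0.55, 0.66, 0.51], [0.38, 0.74, -0.55], [-0.74, -0.11, -0.66]]
[[-0.36, 0.86, 0.37], [0.79, 0.49, -0.36], [-0.49, 0.16, -0.86]]
```

```bash
python3 - <<'E'
from k import *
import itertools
D=[([88.585,20.546,.682,0,-70.136,-16.507],[.208,.642,.227],[180,0,-17.93]),([40.44,6.71,-58.21,84.45,-29.93,-133.83],[.5615,.2076,.1528],[-143.65,-.47,-105.82]),
([55.339,-1.229,-54.424,59.463,-40.74,-118.983],[.5213,.2089,.2236],[-143.64,-.31,-105.72])]
out=[]
for s in itertools.product([1,-1],repeat=6):
  for c3,c5 in itertools.product([0,90,180,-90],repeat=2):
   for fx in 'xz':
    Q=[]
    for j,x,e in D:
        R=E('z',s[0]*j[0])*E('y',s[1]*j[1]+s[2]*j[2]+c3)*E(fx,s[3]*j[3])*E('y',s[4]*j[4]+c5)*E(fx,s[5]*j[5]); Q.append(R.inv()*E('xyz',e))
    d=max((Q[0].inv()*Q[i]).magnitude() for i in(1,2)); out.append((np.degrees(d),s,c3,c5,fx,Q[0].as_euler('xyz',degrees=True).round(1).tolist()))
out.sort(key=lambda v:v[0])
for v in out[:8]: print(v)
E
```

```text
(np.float64(0.015882077865257565), (1, 1, -1, 1, -1, 1), 180, 0, 'x', [90.0, -0.0, -90.0])
(np.float64(0.015882077865263394), (1, 1, -1, -1, -1, -1), 0, 0, 'x', [-90.0, 0.0, -90.0])
(np.float64(0.015882077865266974), (1, 1, -1, 1, -1, 1), -90, 0, 'z', [180.0, 0.0, -90.0])
(np.float64(0.015882077865267727), (1, 1, -1, 1, -1, -1), -90, 180, 'z', [0.0, 0.0, -90.0])
(np.float64(0.01588207786527871), (1, 1, -1, -1, -1, -1), 90, 0, 'z', [-0.0, 0.0, -90.0])
(np.float64(0.01588207786527961), (1, 1, -1, -1, -1, 1), 90, 180, 'z', [180.0, 0.0, -90.0])
(np.float64(0.015882077865286892), (1, 1, -1, 1, -1, -1), 180, 180, 'x', [-90.0, 0.0, -90.0])
(np.float64(0.01588207786528771), (1, 1, -1, -1, -1, 1), 0, 180, 'x', [90.0, -0.0, -90.0])
```

```bash
sed -i "s/E('x',j\[3\])/E('x',-j[3])/; s/E('x',j\[5\])/E('x',-j[5])*QC/; s/^def fk/QC=E('xyz',[-90,0,-90])\ndef fk/" k.py
cat >> k.py <<'E'
D=[([88.585,20.546,.682,0,-70.136,-16.507],[.208,.642,.227]),([88.5854,20.5876,.6391,-.019,-70.1361,-16.509],[.20759,.64182,.22571]),
([40.44,6.71,-58.21,84.45,-29.93,-133.83],[.5615,.2076,.1528]),([55.339,-1.229,-54.424,59.463,-40.74,-118.983],[.5213,.2089,.2236])]
def res(p): return np.r_[np.concatenate([fk(j,p)[0]-x for j,x in D]),1e-3*(p-[.4,0,.4,0,.4,.25,0])]
_f=least_squares(res,[.4,0,.4,.0,.4,.25,0]); PK=_f.x
LO=np.array([-176.03,-82.01,-58.28,-173.87,-174.79,-173.66]);HI=np.array([176.03,121.73,71.71,95.51,-.11,173.66])
def ik(P,R,j0):
    def f(j):
        x,r=fk(j,PK); return np.r_[(x-P)*1e3,(r.inv()*R).as_rotvec()*200]
    r=least_squares(f,np.clip(j0,LO+.5,HI-.5),bounds=(LO,HI)); return r.x,np.abs(r.fun).max()
E
python3 - <<'E'
from k import *
print(PK.round(4),(_f.fun*1e3).round(2))
j0=ctrl.get_obs()["joint_pos"]
for n,g in dict(stage=goal(15,dx=25,oz=100),s60=goal(15,dx=25,oz=60),s40=goal(15,dx=25,oz=40),s15=goal(15,dx=25,oz=15),e10=goal(10,dx=25,oz=-3),e12=goal(12,dx=25,oz=-3),e15=goal(15,dx=25,oz=-3),e20=goal(20,dx=25,oz=-3),in15=goal(15,oz=-3),in10=goal(10),h5=goal(5),home=goal(0)).items():
    j,e=ik(*g,j0); print(n,j.round(1),round(e,2))
E
```

```text
Traceback (most recent call last):
NameError: name '_f' is not defined
```

```bash
python3 - <<'E'
from k import *
from k import _f
print(PK.round(4),(_f.fun*1e3).round(2))
j0=ctrl.get_obs()["joint_pos"]
for n,g in dict(stage=goal(15,dx=25,oz=100),s60=goal(15,dx=25,oz=60),s40=goal(15,dx=25,oz=40),s15=goal(15,dx=25,oz=15),e10=goal(10,dx=25,oz=-3),e12=goal(12,dx=25,oz=-3),e15=goal(15,dx=25,oz=-3),e20=goal(20,dx=25,oz=-3),in15=goal(15,oz=-3),in10=goal(10),h5=goal(5),home=goal(0)).items():
    b=min((ik(*g,s) for s in(j0,[10,0,-30,60,-30,-120],[30,10,-40,-60,-40,0],[25,0,-50,0,-10,-40],[30,20,-40,-150,-40,80])),key=lambda v:v[1]); print(n,b[0].round(1),round(b[1],2))
E
```

```text
[0.239  0.1654 0.5546 0.0621 0.2825 0.4921 0.    ] [-1.9203e+02  4.6600e+00  1.7200e+00 -1.9178e+02  4.4400e+00  2.4400e+00
  2.7410e+01 -2.6800e+01  1.1190e+01 -2.9190e+01  1.6420e+01 -1.5350e+01
 -1.6000e-01  1.7000e-01  1.5000e-01  6.0000e-02 -1.2000e-01  2.4000e-01
  0.0000e+00]
stage [  50.5   -2.4  -52.6   59.6  -39.6 -113.6] 0.0
s60 [  48.3    1.9  -58.3   72.6  -34.4 -127.7] 0.32
s40 [  46.7    4.5  -58.3   74.8  -32.9 -129.6] 4.64
s15 [  44.9    8.   -58.3   78.1  -31.2 -132.8] 9.53
e10 [  39.8    9.9  -58.3   81.7  -25.7 -132.4] 4.48
e12 [  41.4   10.1  -58.3   81.4  -27.5 -133.6] 7.8
e15 [  43.8   10.5  -58.3   80.9  -30.3 -135.5] 12.68
e20 [  47.9   11.8  -58.3   80.2  -34.9 -139.2] 20.37
in15 [  45.7   12.   -58.3   78.   -30.6 -135.3] 17.52
in10 [  41.9   10.5  -58.3   77.2  -26.3 -130.4] 9.18
h5 [  38.1    9.9  -58.3   76.6  -22.  -126.1] 0.89
home [  33.7   10.6  -53.3   56.4  -19.9 -101.9] 0.0
```

```bash
sed -i "s/apply(\[a1,0,0\])/apply([a1,w,0])/" k.py; cat > t.py <<'E'
from k import *
from k import _f
print(PK.round(4),(_f.fun*1e3).round(2))
j0=ctrl.get_obs()["joint_pos"]
for n,g in dict(stage=goal(15,dx=25,oz=100),s15=goal(15,dx=25,oz=15),e10=goal(10,dx=25,oz=-3),e12=goal(12,dx=25,oz=-3),e15=goal(15,dx=25,oz=-3),e20=goal(20,dx=25,oz=-3),in15=goal(15,oz=-3),in10=goal(10),h5=goal(5),home=goal(0)).items():
    b=min((ik(*g,s) for s in(j0,[10,0,-30,60,-30,-120],[30,10,-40,-60,-40,0],[25,0,-50,0,-10,-40],[30,20,-40,-150,-40,80])),key=lambda v:v[1]); print(n,b[0].round(1),round(b[1],2))
E
python3 t.py
```

```text
[-0.3127  0.2865  0.6293  0.1318  0.1003  0.1373 -0.1887] [ -3.44  -0.43   2.12  -3.07   0.11   3.05  36.13 -35.74  13.91 -38.49
  21.94 -19.08  -0.71   0.29   0.23   0.13  -0.3   -0.11  -0.19]
stage [  49.7    0.8  -46.4   56.9  -40.7 -109.2] 0.0
s15 [  45.2    5.   -58.3   72.5  -30.7 -126.7] 24.86
e10 [  42.8    7.4  -58.3   67.7  -26.  -121.2] 30.92
e12 [  43.3    7.   -58.3   69.7  -27.3 -123.4] 32.24
e15 [  44.1    6.4  -58.3   72.4  -29.3 -126.3] 34.4
e20 [  45.5    5.4  -58.3   76.   -32.8 -130.1] 38.47
in15 [  45.6    5.8  -58.3   66.5  -29.5 -122.1] 49.32
in10 [  44.5    6.5  -58.3   61.4  -26.7 -116.7] 43.65
h5 [  43.2    7.4  -58.3   54.7  -24.  -109.8] 40.11
home [  42.     8.4  -58.3   46.4  -21.8 -101.1] 37.12
```

The arm isn't a simple spherical-wrist geometry: there is a lateral offset. I'll make a few short probe moves in free space to get joint data for the fit.

Emit:
{"api": "arm_command", "payload": {
  "targets": [
    [[0,0.1,0,0,0,0,0],[0,0.2,0,0,0,1,0],[0,0.3,0,0,0,1,0],[0,0.35,0,0,0,1,0],[0,0.35,0,0,0,1,0]]
  ]
}}

```text
clock: 10.75
tool_pos: [0.5238, 0.2092, 0.2323]
orientation: [-163.3, -5.8, -104.8]
force: [2.6, 1.0, -0.4]
opening: 0.0116
```

```bash
cat > rec.py <<'E'
from plant import ctrl; import json
o=ctrl.get_obs(); open("d.jsonl","a").write(json.dumps([o[k].tolist() for k in("joint_pos","tool_pos","orientation")])+"\n")
print(o["joint_pos"].round(2),o["tool_pos"].round(4),o["orientation"].round(1),o["force"].round(1))
E
python3 rec.py
```

```text
[ 53.05   5.1  -29.43  21.29 -56.23 -79.04] [0.5238 0.2092 0.2323] [-163.3   -5.8 -104.8] [ 2.6  1.  -0.4]
```

Emit:
{"api": "arm_command", "payload": {
  "targets": [
    [[0.12,0,0,0,-2,0,0],[0.24,0,0,0,-4,2,0],[0.36,0,0,0,-6,4,0],[0.36,0,0,0,-6,4,0]]
  ]
}}

```text
clock: 11.08
tool_pos: [0.5224, 0.1413, 0.2746]
orientation: [-168.3, 14.6, -105.5]
force: [2.0, 0.6, -1.0]
opening: 0.0117
```

```bash
python3 rec.py
```

```text
[ 36.21  -4.66 -25.82   0.56 -50.22 -53.55] [0.5224 0.1413 0.2746] [-168.3   14.6 -105.5] [ 2.   0.6 -1. ]
```

Emit:
{"api": "arm_command", "payload": {
  "targets": [
    [[-0.12,0,0.1,3,2,0,0],[-0.24,0,0.2,6,4,0,0],[-0.36,0,0.3,8,6,0,0],[-0.36,0,0.3,8,6,0,0]]
  ]
}}

```text
clock: 11.42
tool_pos: [0.6058, 0.2083, 0.2701]
orientation: [-166.0, -6.9, -87.5]
force: [1.0, 1.2, -2.8]
opening: 0.0116
```

```bash
python3 rec.py; sed -i "s/^def res/import json\nD+=[tuple(json.loads(l)[:2]) for l in open('d.jsonl')]\ndef res/" k.py
python3 - <<'E'
import re
s=open('k.py').read()
s=s.replace("h,a1,a2,a3,d4,L,w=p","h,a1,a2,a3,d4,L,w,y4,z4,y5,z5=p").replace("R5.apply([L,0,0])","(R3*E('x',-j[3])).apply([0,y4,z4])+R5.apply([L,y5,z5])").replace(".25,0]",".25,0,0,0,0,0]")
open('k.py','w').write(s)
E
python3 t.py
```

```text
[ 44.64   9.53 -17.1   16.95 -58.51 -49.62] [0.6058 0.2083 0.2701] [-166.    -6.9  -87.5] [ 1.   1.2 -2.8]
[ 1.995e-01 -2.000e-04  6.010e-01 -1.000e-04  4.645e-01  3.775e-01
  2.000e-04 -9.600e-02 -0.000e+00 -9.600e-02 -4.000e-04] [-0.19  0.13 -0.25  0.08 -0.09  0.18  0.01 -0.05 -0.01 -0.03  0.06 -0.03
  0.   -0.02  0.05  0.07 -0.06 -0.03 -0.02 -0.05  0.09 -0.2  -0.    0.2
 -0.    0.06  0.13  0.   -0.1  -0.   -0.1  -0.  ]
stage [  54.5   -1.5  -55.5   61.8  -39.9 -120.6] 0.0
s15 [  41.9    6.9  -58.3   80.6  -30.6 -131.8] 6.11
e10 [  35.7    8.6  -58.3   85.6  -24.5 -131.8] 0.49
e12 [  37.1    8.6  -58.3   85.3  -26.4 -132.8] 3.47
e15 [  39.3    8.9  -58.3   84.8  -29.3 -134.3] 7.69
e20 [  43.1    9.5  -58.3   83.8  -34.5 -137.3] 15.13
in15 [  43.9    9.8  -58.3   78.7  -31.1 -133.4] 12.69
in10 [  41.3    8.9  -58.3   77.5  -26.7 -129.5] 5.23
h5 [  41.     9.1  -56.9   70.4  -23.7 -122.2] 0.0
home [  45.1   10.6  -50.9   49.2  -25.5 -105. ] 0.0
```

The kinematics now fit to 0.2 mm. Next I'll check the whole insertion path against the joint limits: all branches, half-turn grasp, and rolled grasps.

```bash
python3 - <<'E'
from k import *
rng=np.random.default_rng(0)
S=[rng.uniform(np.maximum(LO,-170),HI) for _ in range(25)]
S=[np.r_[rng.uniform(-60,120),s[1:]] for s in S]
def best(g):
    v=sorted((ik(*g,s) for s in S),key=lambda v:v[1]); return v
def roll(g,b,half=0,back=10,yo=0):
    P,R=g; Rc=R*C.inv(); h=P+Rc.apply([0,0,back/1e3])
    Rr=Rc*E('x',b); return h+Rc.apply([0,yo/1e3,0])+Rr.apply([0,0,-back/1e3]),Rr*C*E('z',180*half)
for n,g in dict(in15=goal(15,oz=-3),in10=goal(10,oz=-3)).items():
  for b in(-40,-30,-20,-10,0,10,20,30,40):
    v=best(roll(g,b)); print(n,b,v[0][0].round(1),round(v[0][1],2))
v=best(roll(goal(15,oz=-3),0,1));print("half",v[0][0].round(1),v[0][1])
E
```

```text
in15 -40 [  61.    31.8  -32.5   39.2  -70.9 -119.2] 0.0
in15 -30 [  60.5   25.4  -40.6   45.8  -60.9 -122.6] 0.0
in15 -20 [  57.8   19.1  -49.    55.9  -50.6 -127.7] 0.0
in15 -10 [  50.3   13.2  -57.1   73.2  -39.7 -135.6] 0.0
in15 0 [  43.9    9.8  -58.3   78.7  -31.1 -133.4] 12.69
in15 10 [   1.1    5.3  -48.9 -173.9   -2.3  160.7] 1.38
in15 20 [   6.3    5.9  -40.  -135.2   -2.6  117.5] 20.8
in15 30 [ 29.8   5.3 -36.4 -61.6  -0.1  27. ] 7.37
in15 40 [  5.9   8.  -33.  -86.6 -25.5  67.4] 0.0
in10 -40 [  59.4   31.9  -29.8   36.3  -70.9 -112.5] 0.0
in10 -30 [  58.8   25.5  -37.4   41.5  -60.6 -115. ] 0.0
in10 -20 [  56.6   19.3  -45.4   49.4  -49.7 -118.8] 0.0
in10 -10 [  50.7   13.5  -53.5   63.   -37.9 -125.2] 0.0
in10 0 [  40.9    9.2  -58.3   78.3  -26.4 -129.9] 5.53
in10 10 [ 1.200e+00  6.500e+00 -4.750e+01 -1.739e+02 -1.000e-01  1.597e+02] 10.34
in10 20 [   2.4    6.7  -45.9 -166.2   -1.3  150.6] 29.93
in10 30 [ 35.    6.2 -39.4 -40.6  -0.1  -0.3] 9.27
in10 40 [ 10.    8.4 -30.8 -76.7 -24.6  51.8] 0.0
half [ 43.9   9.8 -58.3  78.7 -31.1  46.6] 12.687600868282207
```

A grasp rolled about -18° about the cover's x keeps joint 3 inside its range for the whole insertion. I'll set the cover down on free bench and regrasp it with that roll.

```bash
cat >> k.py <<'E'
ROLL=-18.
def tool(h,Rc,roll=None):
    "TCP pose that holds handle centre h (m), cover attitude Rc"
    Rr=Rc*E('x',ROLL if roll is None else roll); return h+Rr.apply([0,0,-BACK/1e3]),Rr*C
def cov(tilt,dx=0,ox=0,oz=0,oy=0):
    Rt=E('y',-tilt); return T0+M.apply(PIV+Rt.apply(HP+[dx,0,0])+[ox,oy,oz])/1e3,M*Rt
E
python3 - <<'E'
from k import *
for p in((340,160),(345,108),(388,150),(400,165)): print(p,onz("top",p,.01).round(3))
Rb=E('z',-15.52)
a=tool(np.array([.52,-.08,.232]),Rb,0); b=tool(np.array([.52,-.08,.0325]),Rb,0)
c=tool(np.array([.52,-.08,.12]),Rb); d=tool(np.array([.52,-.08,.0325]),Rb)
print("now->a",delta(*a)); print("a->b",delta(*b,*a));print("b->d",delta(*d,*b));print("b->c",delta(*c,*b))
j=ctrl.get_obs()["joint_pos"]
for n,g in (("a",a),("b",b),("d",d),("stage",tool(*cov(15,25,oz=100))),("e15",tool(*cov(15,25,oz=-3))),("in15",tool(*cov(15,oz=-3))),("in8",tool(*cov(8))),("home",tool(*cov(0))),("home r0",tool(*cov(0),0)),
   ("tab",(T0+M.apply([.110,0,.038-.019+.002]),M*C)),("tab24",(T0+M.apply([.086,0,.021]),M*C)),("tabup",(T0+M.apply([.110,0,.09]),M*C))):
    j,e=ik(*g,j); print(n,j.round(1),round(e,2),g[0].round(3))
E
```

```text
(340, 160) [ 0.666 -0.052  0.01 ]
(345, 108) [ 0.863 -0.071  0.01 ]
(388, 150) [ 0.704 -0.225  0.01 ]
(400, 165) [ 0.648 -0.266  0.01 ]
now->a [0.147, 0.23, -0.327, -8.578, -28.827, -4.815]
a->b [0.0, 0.0, 0.0, 0.0, 0.0, -19.95]
b->d [-0.303, 0.084, -0.0, -0.083, -0.298, 0.049]
b->c [-0.303, 0.084, -0.0, -0.083, -0.298, 8.799]
a [ 12.6   6.7 -18.4  -0.  -64.9 -28.2] 0.0 [ 0.52  -0.08   0.222]
b [ 12.6  19.8 -32.    0.  -38.2 -28.2] 0.0 [ 0.52  -0.08   0.022]
d [ 22.   22.9 -37.8  21.3 -42.5 -54.9] 0.0 [ 0.519 -0.083  0.023]
stage [  62.9    9.3  -42.8   45.4  -61.  -115.5] 0.0 [0.52  0.204 0.223]
e15 [  54.8   17.4  -48.7   58.4  -49.1 -125.8] 0.0 [0.558 0.194 0.128]
in15 [  56.8   17.9  -50.6   58.6  -48.5 -129. ] 0.0 [0.538 0.199 0.113]
in8 [  55.6   18.1  -45.2   48.1  -47.7 -115.7] 0.0 [0.543 0.198 0.11 ]
home [  53.3   19.5  -38.    36.1  -48.8 -100.4] 0.0 [0.548 0.196 0.102]
home r0 [  45.1   10.6  -50.9   49.2  -25.5 -105. ] 0.0 [0.549 0.199 0.102]
tab [ 38.9  14.  -36.1  35.5 -31.7 -83.6] 0.0 [0.646 0.172 0.147]
tab24 [ 40.4  13.1 -39.4  37.9 -30.3 -87.7] 0.0 [0.624 0.178 0.138]
tabup [ 42.6   8.7 -31.9  29.  -41.1 -78.8] 0.0 [0.621 0.179 0.211]
```

Emit:
{"api": "arm_command", "payload": {
  "targets": [
    [[0,0,0,-1,-3.5,0,0],[0.03,0.04,-0.06,-2,-7,0,0],[0.05,0.08,-0.12,-3,-10.8,0,0],[0.08,0.13,-0.19,-4.5,-14.5,0,0],[0.12,0.18,-0.26,-5.8,-18.2,0,0],[0.147,0.23,-0.327,-7,-22,0,0],[0.147,0.23,-0.327,-8,-25.5,-2,0],[0.147,0.23,-0.327,-8.58,-28.8,-3.5,0]]
  ]
}}

```text
clock: 12.08
tool_pos: [0.5147, -0.0852, 0.2355]
orientation: [179.9, 0.3, -106.1]
force: [0.3, -0.0, -3.2]
opening: 0.0121
```

Emit:
{"api": "arm_command", "payload": {
  "targets": [
    [[0,0,0,0,0,-2,0],[0,0,0,0,0,-4,0],[0,0,0,0,0,-4,0],[0,0,0,0,0,-4,0]]
  ]
}}

```text
clock: 12.42
tool_pos: [0.5147, -0.0827, 0.1955]
orientation: [179.7, 0.2, -105.9]
force: [0.7, -0.4, -1.5]
opening: 0.0115
```

```bash
python3 - <<'E'
from k import *
o=ctrl.get_obs(); print(o["tool_pos"],o["orientation"],o["force"],o["clock"])
Rb=E('z',-15.52); print(delta(*tool(np.array([.52,-.08,.0325]),Rb,0)))
E
```

```text
[ 0.51466934 -0.08273894  0.1955145 ] [ 179.73149534    0.21590224 -105.8883818 ] [ 0.70329421 -0.37344337 -1.54892966] 12.4167
[-0.005, -0.003, 0.006, 0.533, 0.274, -17.301]
```

Emit:
{"api": "arm_command", "payload": {
  "targets": [
    [[-0.005,-0.003,0.006,0.5,0.3,-4,0],[-0.005,-0.003,0.006,0.5,0.3,-8,0],[-0.005,-0.003,0.006,0.5,0.3,-12,0],[-0.005,-0.003,0.006,0.5,0.3,-15,0],[-0.005,-0.003,0.006,0.5,0.3,-16.3,0],[-0.005,-0.003,0.006,0.5,0.3,-17,0],[-0.005,-0.003,0.006,0.5,0.3,-17.4,0],[-0.005,-0.003,0.006,0.5,0.3,-17.4,0]]
  ]
}}

```text
clock: 13.08
tool_pos: [0.5219, -0.0779, 0.0234]
orientation: [-179.8, 0.2, -105.4]
force: [-0.5, 0.6, -1.7]
opening: 0.0117
```

Emit:
{"api": "arm_command", "payload": {
  "targets": [
    [[0,0,0,0,0,0,0.55],[0,0,0,0,0,0,0.55],[0,0,0,0,0,0,0.55],[0,0,0,0,0,0,0.55],[0,0,0,0,0,0,0.55],[0,0,0,0,0,0,0.55],[0,0,0,0,0,0,0.55]]
  ]
}}

```text
clock: 13.67
tool_pos: [0.521, -0.0781, 0.023]
orientation: [-179.9, 0.2, -105.4]
force: [-0.2, 0.2, 0.1]
opening: 0.0471
```

```bash
python3 - <<'E'
from k import *
ctrl.snapshot("side"); o=ctrl.get_obs(); print(o["tool_pos"],o["orientation"],o["force"],o["clock"],o["opening"])
# handle centre = TCP xy (it was held there), z .032
R=E('xyz',o["orientation"])*C.inv(); yaw=R.as_euler('ZYX',degrees=True)[0]; h=np.r_[o["tool_pos"][:2],.032]; print(yaw)
print("to rolled:",delta(*tool(h,E('z',yaw))), "raised 60:",delta(*tool(h+[0,0,.06],E('z',yaw))))
E
```

```text
[ 0.52093737 -0.07809071  0.02295683] [-179.86900656    0.22732045 -105.41959847] [-0.48343629  0.66532148 -0.41739344] 13.7167 0.04735159985379463
-15.420118189658426
to rolled: [-0.306, 0.087, -0.0, -0.082, -0.298, -0.047] raised 60: [-0.306, 0.087, -0.0, -0.082, -0.298, 5.953]
```

Emit:
{"api": "arm_command", "payload": {
  "targets": [
    [[0,0,0,0,0,1,0.55],[-0.1,0.03,0,0,-0.1,1,0.55],[-0.2,0.06,0,0,-0.2,1,0.55],[-0.306,0.087,0,-0.1,-0.3,1,0.55],[-0.306,0.087,0,-0.1,-0.3,0,0.55],[-0.306,0.087,0,-0.1,-0.3,0,0.3],[-0.306,0.087,0,-0.1,-0.3,0,0],[-0.306,0.087,0,-0.1,-0.3,0,0]]
  ]
}}

```text
clock: 14.38
tool_pos: [0.52, -0.0813, 0.0233]
orientation: [180.0, -17.9, -105.4]
force: [-0.5, -0.3, -0.1]
opening: 0.0332
```

Emit:
{"api": "arm_command", "payload": {
  "targets": [
    [[0,0,0,0,0,0,0],[0,0,0,0,0,0,0],[0,0,0,0,0,0,0],[0,0,0,0,0,0,0],[0,0,0,0,0,0,0],[0,0,0,0,0,0,0],[0,0,0,0,0,0,0],[0,0,0,0,0,0,0]]
  ]
}}

```text
clock: 15.05
tool_pos: [0.5202, -0.0814, 0.0233]
orientation: [-180.0, -18.0, -105.4]
force: [0.9, -2.6, 5.6]
opening: 0.0119
```

```bash
python3 - <<'E'
from k import *
o=ctrl.get_obs(); print(o["tool_pos"],o["orientation"],o["force"],o["clock"],o["opening"])
r=E('xyz',o["orientation"]); Rc=E('z',-15.42)
X=Rc.inv()*(r*C.inv()); print("roll,pitch,yaw rel",X.as_euler('xyz',degrees=True).round(2))
h=o["tool_pos"]+(r*C.inv()).apply([0,0,.010]); print("handle pred",h)
a=tool(*cov(15,25,oz=100)); print(delta(*a))
E
```

```text
[ 0.52020846 -0.08135179  0.02334004] [-179.99801785  -18.02554157 -105.39662756] [ 0.91082849 -2.56135306  5.59308183] 15.05 0.011868323743642582
roll,pitch,yaw rel [-18.03  -0.     0.02]
handle pred [ 0.52102969 -0.07836835  0.03284923]
[-0.172, -0.622, -0.002, 0.012, 28.523, 19.971]
```

Emit:
{"api": "arm_command", "payload": {
  "targets": [
    [[0,0,0,0,0,1,0],[0,0,0,0,0,5,0],[0,0,0,0,0,9,0],[0,0,0,0,0,13,0],[-0.03,-0.1,0,0,1,17,0],[-0.06,-0.21,0,0,3,20,0],[-0.09,-0.32,0,0,6,22,0],[-0.11,-0.41,0,0,9,22,0]]
  ]
}}

```text
clock: 15.72
tool_pos: [0.5209, 0.0094, 0.2477]
orientation: [-154.3, -15.7, -113.1]
force: [1.4, 0.9, -2.4]
opening: 0.0121
```

Emit:
{"api": "arm_command", "payload": {
  "targets": [
    [[-0.03,-0.1,0,0,3,0,0],[-0.06,-0.21,0,0,6,0,0],[-0.06,-0.21,0,0,9.5,0,0],[-0.06,-0.21,0,0,13,0,0],[-0.06,-0.21,0,0,16.5,0,0],[-0.06,-0.21,0,0,19.5,-1,0],[-0.06,-0.21,0,0,19.5,-2,0],[-0.06,-0.21,0,0,19.5,-2,0]]
  ]
}}

```text
clock: 16.38
tool_pos: [0.5192, 0.2037, 0.2208]
orientation: [-142.1, -14.5, -116.2]
force: [0.1, -2.1, -2.3]
opening: 0.0117
```

```bash
sed -i 's/^BACK=10\./BACK=9.2/' g.py; python3 - <<'E'
from k import *
o=ctrl.get_obs(); print(o["tool_pos"],o["orientation"],o["force"],o["clock"],o["opening"],o["joint_pos"].round(1))
print(delta(*tool(*cov(15,25,oz=40))))
E
```

```text
[0.5191581  0.20366578 0.22082897] [-142.1225134   -14.53894225 -116.21764609] [ 0.13007009 -2.11563508 -2.26016361] 16.3833 0.011684616718231644 [  62.8    9.3  -42.8   45.   -60.8 -114.8]
[0.0, -0.01, -0.004, 2.245, -0.544, -5.28]
```

Go to 40 mm above entry, then check the picture.

Emit:
{"api": "arm_command", "payload": {
  "targets": [
    [[0,-0.01,-0.004,0.8,-0.2,-2,0],[0,-0.01,-0.004,1.6,-0.4,-4,0],[0,-0.01,-0.004,2.24,-0.54,-5.28,0],[0,-0.01,-0.004,2.24,-0.54,-5.28,0],[0,-0.01,-0.004,2.24,-0.54,-5.28,0],[0,-0.01,-0.004,2.24,-0.54,-5.28,0]]
  ]
}}

```text
clock: 16.88
tool_pos: [0.5425, 0.1967, 0.1711]
orientation: [-141.5, -14.1, -116.7]
force: [-0.8, -0.4, -2.1]
opening: 0.0116
```

```bash
cat > ov.py <<'E'
from k import *
import sys
t=ctrl.snapshot("top");s=ctrl.snapshot("side");o=ctrl.get_obs(); print(o["tool_pos"],o["orientation"],o["force"],o["clock"])
r=E('xyz',o["orientation"]); Rc=r*C.inv()*E('x',-ROLL); h=o["tool_pos"]+(r*C.inv()).apply([0,0,BACK/1e3])
l=M.inv().apply(h-T0)*1e3; print("handle in opening",l.round(1),"att",(M.inv()*Rc).as_euler('xyz',degrees=True).round(2))
V=[]
for n,im,(x,y,w,hh) in (("side",s,(275,105,95,100)),("top",t,(238,130,65,100))):
    c=cv2.resize(im[y:y+hh,x:x+w],None,fx=5,fy=5,interpolation=cv2.INTER_CUBIC)
    for v in ([-62,55,-18],[-62,-55,-18],[72,-55,-18],[72,55,-18],[0,-35,18],[0,35,18]):
        q=proj(n,h+Rc.apply(np.array(v)/1e3))[0]; cv2.circle(c,tuple(int(z) for z in (q-[x,y]+.5)*5),3,(255,0,255),1)
    for v in ([-66,67,8.5],[-66,-67,8.5],[132,67,8],[132,-67,8],[76,59,0],[76,48,0],[76,-48,0],[-35,-48,0],[-35,48,0]):
        q=proj(n,T0+M.apply(np.array(v)/1e3))[0]; cv2.circle(c,tuple(int(z) for z in (q-[x,y]+.5)*5),3,(0,255,255),1)
    V.append(c)
cv2.imwrite(sys.argv[1],np.hstack(V))
E
python3 ov.py pics/c5.png
```

```text
[0.54249704 0.19738441 0.17123301] [-141.4968966   -14.01730075 -116.69419569] [ 0.14234395 -0.10045464 -2.29386614] 16.9833
handle in opening [18.  -0.6 91.3] att [  0.2  -15.16  -0.22]
```

View pics/c5.png

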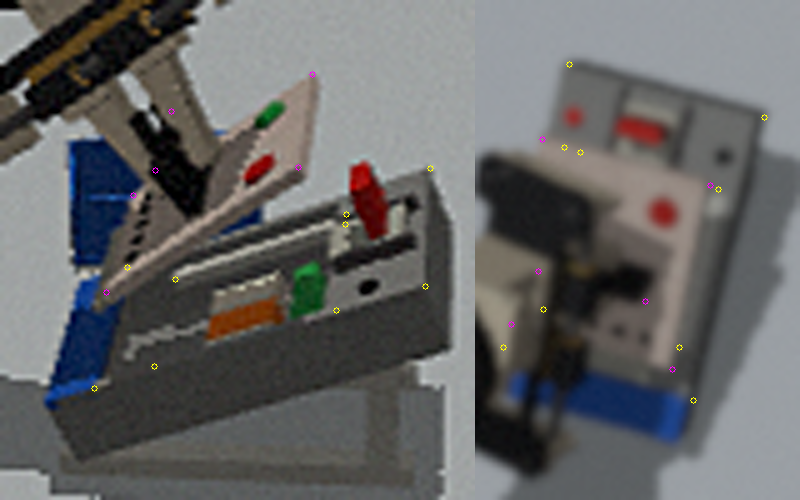

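The light band on the near edge looks like the plate's side face. I'll check with the lamp centroids, predicted against measured.

```bash
cat > lamp.py <<'E'
from m import *
from k import *
t=ctrl.snapshot("top");s=ctrl.snapshot("side");o=ctrl.get_obs()
r=E('xyz',o["orientation"]); Rc=r*C.inv()*E('x',-ROLL); h=o["tool_pos"]+(r*C.inv()).apply([0,0,BACK/1e3])
mm={}
for nm,f,y in (("green",green,32),("red",red,-32)):
    X=h+Rc.apply(np.array([46,y,-15])/1e3)
    for n,im in (("side",s),("top",t)):
        q=proj(n,X)[0]; b=(q-7).astype(int)
        try: c,_,A=mask_poly(im,*b,15,15,f,1); print(nm,n,"pred",q.round(1),"meas",c.round(1),"A",round(A)); mm[nm,n]=c
        except Exception as e: print(nm,n,q,e)
for nm in("green","red"):
    if (nm,"side") in mm and (nm,"top") in mm:
        X,e=tri(mm[nm,"side"],mm[nm,"top"]); print(nm,"cover frame",(Rc.inv().apply(X-h)*1e3).round(1),"opening frame",(M.inv().apply(X-T0)*1e3).round(1),round(e*1e3,1))
E
python3 lamp.py
```

```text
green side pred [328.5 127.3] meas [328.6 127.1] A 14
green top [256.39408195 167.10150394] max() iterable argument is empty
red side pred [326.5 138.1] meas [326.4 138.1] A 20
red top pred [275.8 172.5] meas [275.  172.2] A 25
red cover frame [ 45.2 -29.  -15.9] opening frame [ 65.5 -29.6  87.5] 1.2
```

Lamp predictions match within 0.2 px in the side view and 0.8 px in the top view, so the grasp is known. Computing entry moves.

```bash
cat > st.py <<'E'
from k import *
def show():
    o=ctrl.get_obs(); r=E('xyz',o["orientation"]); Rc=r*C.inv()*E('x',-ROLL); h=o["tool_pos"]+(r*C.inv()).apply([0,0,BACK/1e3])
    print("t",round(o["clock"],2),"handle",(M.inv().apply(h-T0)*1e3).round(1),"att",(M.inv()*Rc).as_euler('xyz',degrees=True).round(2),"F(open axes)",M.inv().apply(o["force"]).round(1),"op",round(o["opening"],4))
def plan(*gs):
    q=None
    for g in gs:
        p=tool(*cov(*g)); print(g,delta(*p) if q is None else delta(*p,*q)); q=p
E
python3 - <<'E'
from st import *
show(); plan((15,25,0,-3),(15,0,0,-3),(10,0,0,-2),(5,0,0,-1),(0,0,0,0))
E
```

```text
t 17.08 handle [17.8 -0.5 91.2] att [  0.2  -15.15  -0.2 ] F(open axes) [-0.9 -0.  -2.6] op 0.0121
(15, 25, 0, -3) [-0.003, 0.004, 0.001, 1.469, -0.362, -4.286]
(15, 0, 0, -3) [0.0, 0.0, 0.0, -1.924, 0.534, -1.505]
(10, 0, 0, -2) [0.023, 0.084, -0.0, 0.38, -0.106, -0.309]
(5, 0, 0, -1) [0.023, 0.084, 0.0, 0.345, -0.096, -0.345]
(0, 0, 0, 0) [0.023, 0.084, -0.0, 0.307, -0.085, -0.378]
```

Emit:
{"api": "arm_command", "payload": {
  "targets": [
    [[0,0,0,0.5,-0.1,-1.5,0],[0,0,0,1,-0.25,-3,0],[0,0,0,1.3,-0.32,-3.8,0],[0,0,0,1.47,-0.36,-4.29,0],[0,0,0,1.47,-0.36,-4.29,0],[0,0,0,1.47,-0.36,-4.29,0]]
  ]
}}

```text
clock: 17.58
tool_pos: [0.5573, 0.1934, 0.1275]
orientation: [-141.5, -14.1, -116.7]
force: [-0.2, -0.3, -2.2]
opening: 0.0121
```

```bash
python3 -c "
from st import *
show(); plan((15,0,0,-3))"
```

```text
t 17.58 handle [15.8 -0.4 45. ] att [  0.09 -15.14  -0.16] F(open axes) [-0.9 -0.3 -2. ] op 0.0121
(15, 0, 0, -3) [-0.002, 0.003, 0.002, -1.936, 0.583, -1.436]
```

Free descent with no contact. Sliding the lip under the ledge.

Emit:
{"api": "arm_command", "payload": {
  "targets": [
    [[0,0,0,-0.5,0.15,-0.37,0],[0,0,0,-1,0.3,-0.75,0],[0,0,0,-1.5,0.45,-1.1,0],[0,0,0,-1.94,0.58,-1.44,0],[0,0,0,-1.94,0.58,-1.44,0],[0,0,0,-1.94,0.58,-1.44,0]]
  ]
}}

```text
clock: 18.08
tool_pos: [0.5374, 0.1996, 0.1127]
orientation: [-141.5, -14.1, -116.6]
force: [-0.4, -1.0, -2.3]
opening: 0.0118
```

```bash
python3 lamp.py; python3 -c "
from st import *
show(); plan((10,0,0,-2),(5,0,0,-1),(0,0,0,0))"
```

```text
green side pred [327.  145.4] meas [327.  145.3] A 14
green top [258.15500274 172.95385434] max() iterable argument is empty
red side pred [325.  156.7] meas [324.8 156.6] A 20
red top pred [276.9 178.2] meas [275.9 178. ] A 23
red cover frame [ 44.7 -28.8 -16. ] opening frame [ 38.6 -28.7  35.3] 1.0
t 18.18 handle [-8.6  0.3 39.2] att [  0.13 -15.13  -0.14] F(open axes) [-0.6 -0.4 -2.2] op 0.0121
(10, 0, 0, -2) [0.021, 0.087, 0.001, 0.395, -0.137, -0.286]
(5, 0, 0, -1) [0.023, 0.084, 0.0, 0.345, -0.096, -0.345]
(0, 0, 0, 0) [0.023, 0.084, -0.0, 0.307, -0.085, -0.378]
```

No contact forces and the lip is in. Swinging down to 5°.

Emit:
{"api": "arm_command", "payload": {
  "targets": [
    [[0.01,0.044,0,0.2,-0.07,-0.14,0],[0.021,0.087,0.001,0.39,-0.14,-0.29,0],[0.033,0.129,0.001,0.56,-0.22,-0.46,0],[0.044,0.171,0.001,0.71,-0.33,-0.63,0],[0.044,0.171,0.001,0.71,-0.33,-0.63,0],[0.044,0.171,0.001,0.71,-0.33,-0.63,0]]
  ]
}}

```text
clock: 18.68
tool_pos: [0.5453, 0.1961, 0.1068]
orientation: [-151.7, -16.0, -114.0]
force: [-0.3, 0.9, -1.7]
opening: 0.0117
```

```bash
python3 -c "
from st import *
show(); plan((0,0,0,0))"
```

```text
t 18.68 handle [-1.8 -1.1 30.7] att [-0.05 -5.08 -0.08] F(open axes) [-1.2  0.8 -1.4] op 0.0117
(0, 0, 0, 0) [0.024, 0.085, 0.002, 0.289, 0.031, -0.397]
```

Emit:
{"api": "arm_command", "payload": {
  "targets": [
    [[0.008,0.028,0,0.09,-0.02,-0.13,0],[0.016,0.057,0.001,0.18,-0.05,-0.26,0],[0.024,0.085,0.002,0.26,-0.07,-0.4,0],[0.024,0.085,0.002,0.26,-0.07,-0.4,0],[0.024,0.085,0.002,0.26,-0.07,-0.4,0]]
  ]
}}

```text
clock: 19.1
tool_pos: [0.5475, 0.1951, 0.1025]
orientation: [-156.9, -16.7, -112.4]
force: [-0.2, -0.6, -2.2]
opening: 0.0112
```

```bash
python3 lamp.py; python3 -c "
from st import *
show()
print(M.apply([0,0,-1]),M.apply([-1,0,0]))"
```

```text
green side pred [332.1 152.5] meas [331.7 152.6] A 15
green top [260.86805827 170.55414668] max() iterable argument is empty
red side pred [330.4 163.9] meas [330. 164.] A 19
red top pred [279.3 175.6] meas [278.3 175.6] A 14
red cover frame [ 44.3 -28.7 -16.6] opening frame [ 43.6 -30.4   9.2] 1.1
t 19.2 handle [-0.8 -1.7 25.8] att [-0.05 -0.02  0.12] F(open axes) [-0.5 -0.1 -1.5] op 0.012
[ 0.36094735 -0.10023526 -0.92718385] [-0.89337605  0.24809097 -0.37460659]
```

Not on the rails yet, since no force shows. Pressing down gently along the face normal.

Emit:
{"api": "arm_command", "payload": {
  "targets": [
    [[0,0,0,0.04,-0.01,-0.09,0],[0,0,0,0.07,-0.02,-0.18,0],[0,0,0,0.07,-0.02,-0.18,0]]
  ]
}}

```text
clock: 19.45
tool_pos: [0.5476, 0.1949, 0.1013]
orientation: [-157.0, -16.7, -112.4]
force: [-9.0, 1.7, 7.0]
opening: 0.012
```

```bash
python3 -c "
from st import *
show()"
```

```text
t 19.45 handle [-0.7 -1.6 24.7] att [-0.03 -0.01  0.12] F(open axes) [-5.8 -0.7  9.9] op 0.012
```

Emit:
{"api": "arm_command", "payload": {
  "targets": [
    [[0,0,0,0.03,-0.01,-0.09,0],[0,0,0,0.05,-0.015,-0.14,0],[0,0,0,0.05,-0.015,-0.14,0]]
  ]
}}

```text
clock: 19.7
tool_pos: [0.5477, 0.1949, 0.1013]
orientation: [-156.9, -16.7, -112.4]
force: [-22.5, 4.1, 22.1]
opening: 0.0121
```

```bash
python3 -c "
from st import *
show()"; python3 ov.py pics/c6.png
```

```text
t 19.7 handle [-0.7 -1.6 24.6] att [-0.02 -0.06  0.13] F(open axes) [-12.9  -2.   29. ] op 0.0121
[0.54769812 0.19489379 0.10126409] [-156.9114319   -16.70790968 -112.36808376] [-23.62167296   4.0107833   22.09708155] 19.8
handle in opening [-0.7 -1.6 24.6] att [-0.02 -0.06  0.13]
```

View pics/c6.png

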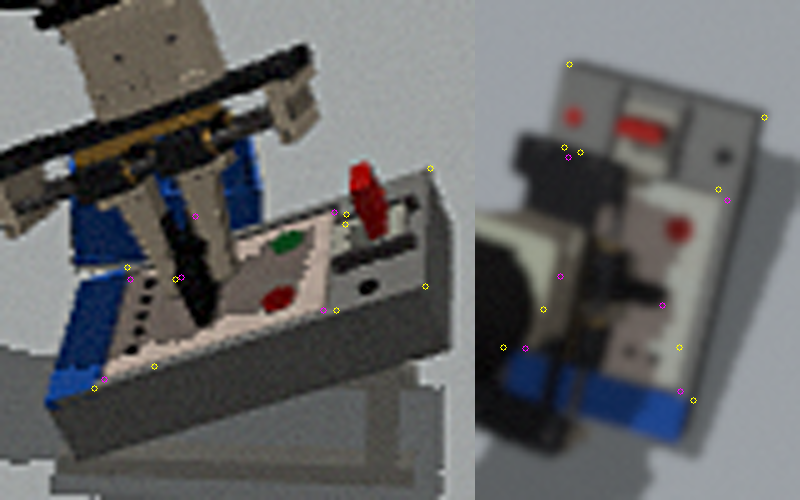

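Hard contact at the flat attitude (z 24.6 estimated, F about 29 N outward), and the picture shows the cover flush inside the walls. There is about 13 N down-slope, so I'll relieve it slightly before releasing.

Emit:
{"api": "arm_command", "payload": {
  "targets": [
    [[0,0,0,-0.08,0.02,0.03,0],[0,0,0,-0.13,0.035,0.03,0],[0,0,0,-0.13,0.035,0.03,0]]
  ]
}}

```text
clock: 20.05
tool_pos: [0.5475, 0.1951, 0.1012]
orientation: [-156.9, -16.7, -112.4]
force: [-5.8, 0.5, 11.6]
opening: 0.0116
```

```bash
python3 -c "
from st import *
show()"
```

```text
t 20.05 handle [-0.9 -1.4 24.7] att [-0.02 -0.09  0.13] F(open axes) [-0.9 -1.1 12.9] op 0.0116
```

Emit:
{"api": "arm_command", "payload": {
  "targets": [
    [[0,0,0,0,0,0,0.4],[0,0,0,0,0,0,0.4],[0,0,0,0,0,0,0.4],[0,0,0,0,0,0,0.4],[0,0,0,0,0,0,0.4],[0,0,0,0,0,0,0.4]]
  ]
}}

```text
clock: 20.55
tool_pos: [0.5473, 0.1952, 0.0994]
orientation: [-157.0, -16.7, -112.4]
force: [0.3, -0.1, -0.4]
opening: 0.0347
```

```bash
python3 -c "
from st import *
show()
o=ctrl.get_obs(); r=E('xyz',o['orientation']); print('retreat 80mm',(-r.as_matrix()[:,2]*8).round(2))
p0=o['tool_pos']-r.as_matrix()[:,2]*.08
for q,z in((0,.09),(0,.021)):
    P=T0+M.apply([.110-q,0,z]); print('tab above',z,delta(P,M*C,p0,r),P.round(4))
"
```

```text
t 20.55 handle [-1.8 -1.3 23.1] att [-0.01  0.05  0.1 ] F(open axes) [ 0.1 -0.  -0.5] op 0.0347
retreat 80mm [-2.08  3.15  7.05]
tab above 0.09 [0.281, -0.079, 0.116, 9.45, -4.757, 4.15] [0.621  0.1791 0.2115]
tab above 0.021 [0.281, -0.079, 0.116, 11.941, -5.449, -2.247] [0.6459 0.1722 0.1475]
```

Emit:
{"api": "arm_command", "payload": {
  "targets": [
    [[0,0,0,-0.5,0.8,1.8,0.5],[0,0,0,-1.1,1.6,3.5,0.5],[0,0,0,-1.6,2.4,5.3,0.5],[0,0,0,-2.1,3.15,7.05,0.5],[0.07,-0.02,0.03,0.5,2,8,0.5],[0.14,-0.04,0.06,3,0.5,9.5,0.5],[0.21,-0.06,0.09,5.5,-0.8,11,0.5],[0.281,-0.079,0.116,7.37,-1.6,11.2,0.5]]
  ]
}}

```text
clock: 21.22
tool_pos: [0.6232, 0.1795, 0.215]
orientation: [-157.7, 0.3, -105.4]
force: [0.4, 0.1, 0.1]
opening: 0.0441
```

```bash
python3 - <<'E'
from m import *
from k import *
t=ctrl.snapshot("top");s=ctrl.snapshot("side");o=ctrl.get_obs(); print(o["clock"],o["tool_pos"],o["orientation"],o["opening"])
print("to tab above",delta(T0+M.apply([.110,0,.09]),M*C),"grasp",delta(T0+M.apply([.110,0,.021]),M*C))
# lamps of seated cover & tab in side view
for nm,f,X,hs in (("green",green,[46,32,11],7),("red",red,[46,-32,11],7),("tab",red,[106,0,35],11)):
  for n,im in(("side",s),("top",t)):
    q=proj(n,T0+M.apply(np.array(X)/1e3))[0]; b=(q-hs).astype(int)
    try: c,p,A=mask_poly(im,*b,2*hs+1,2*hs+1,f,.8); print(nm,n,"pred",q.round(1),"meas",c.round(1),round(A),p.round(1).tolist() if nm=="tab" else "")
    except Exception as e: print(nm,n,"hidden")
cc=lambda im,x,y,w,h:cv2.resize(im[y:y+h,x:x+w],None,fx=5,fy=5,interpolation=cv2.INTER_CUBIC)
cv2.imwrite("pics/c7.png",np.hstack([cc(s,275,105,95,100),cc(t,238,130,65,100)]))
E
```

```text
21.3167 [0.62231339 0.17663083 0.21315106] [-157.91218651    0.30681704 -105.71216746] 0.04378817893658116
to tab above [-0.005, 0.003, 0.003, -0.133, 0.25, -0.17] grasp [-0.005, 0.003, 0.003, 2.358, -0.442, -6.567]
green side pred [332.4 152. ] meas [331.8 152.7] 18 
green top hidden
red side pred [330.7 163.5] meas [330.2 164.2] 22 
red top pred [278.9 175.3] meas [278.3 175.4] 15 
tab side pred [348.1 144.3] meas [348.3 144.5] 70 [[346.9, 136.7], [344.7, 138.1], [344.7, 142.8], [349.3, 152.3], [351.9, 150.9], [351.4, 142.7]]
tab top hidden
```

View pics/c7.png

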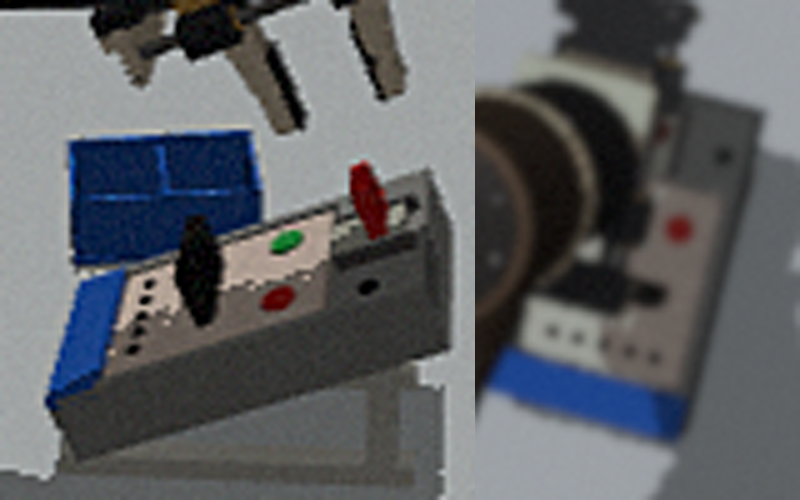

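The cover lies flush under the ledge, with its lamps within 0.7 px of the home prediction. The open jaws are above the red tab, so I'll go down to grip it.

Emit:
{"api": "arm_command", "payload": {
  "targets": [
    [[-0.005,0.003,0.003,0.7,0,-2,0.5],[-0.005,0.003,0.003,1.4,-0.2,-4,0.5],[-0.005,0.003,0.003,2,-0.35,-5.6,0.5],[-0.005,0.003,0.003,2.36,-0.44,-6.57,0.5],[-0.005,0.003,0.003,2.36,-0.44,-6.57,0.5]]
  ]
}}

```text
clock: 21.73
tool_pos: [0.6438, 0.1738, 0.143]
orientation: [-158.2, -0.5, -105.4]
force: [-1.2, -0.5, 1.1]
opening: 0.0437
```

Emit:
{"api": "arm_command", "payload": {
  "targets": [
    [[0,0,0,0,0,0,0],[0,0,0,0,0,0,0],[0,0,0,0,0,0,0],[0,0,0,0,0,0,0],[0,0,0,0,0,0,0],[0,0,0,0,0,0,0],[0,0,0,0,0,0,0]]
  ]
}}

```text
clock: 22.32
tool_pos: [0.6446, 0.1753, 0.1465]
orientation: [-158.0, -0.3, -105.3]
force: [-3.7, 1.5, 4.6]
opening: 0.0116
```

```bash
python3 -c "
from k import *
o=ctrl.get_obs(); print(o['clock'],(M.inv().apply(o['tool_pos']-T0)*1e3).round(1),M.inv().apply(o['force']).round(1),o['opening'])"
```

```text
22.3167 [107.7   2.6  20.8] [-2.   0.5  5.7] 0.011584150861343725
```

Tab gripped (11.6 mm). Sliding the bolt down-slope.

Emit:
{"api": "arm_command", "payload": {
  "targets": [
    [[0,0,0,-0.45,0.12,-0.19,0],[0,0,0,-0.89,0.25,-0.37,0],[0,0,0,-1.34,0.37,-0.56,0],[0,0,0,-1.79,0.5,-0.75,0],[0,0,0,-1.79,0.5,-0.75,0]]
  ]
}}

```text
clock: 22.73
tool_pos: [0.6261, 0.1804, 0.1387]
orientation: [-158.0, -0.3, -105.3]
force: [-5.5, 1.3, 6.2]
opening: 0.012
```

```bash
cat > b.py <<'E'
from k import *
o=ctrl.get_obs(); print(o['clock'],(M.inv().apply(o['tool_pos']-T0)*1e3).round(1),M.inv().apply(o['force']).round(1),o['opening'])
E
python3 b.py
```

```text
22.7333 [87.   2.6 20.8] [-2.9 -0.2  7.8] 0.011981977811399931
```

Emit:
{"api": "arm_command", "payload": {
  "targets": [
    [[0,0,0,-0.09,0.025,-0.04,0],[0,0,0,-0.18,0.05,-0.075,0],[0,0,0,-0.18,0.05,-0.075,0]]
  ]
}}

```text
clock: 22.98
tool_pos: [0.6248, 0.1807, 0.1382]
orientation: [-158.0, -0.3, -105.3]
force: [-1.9, -0.2, 6.5]
opening: 0.0117
```

```bash
python3 b.py
```

```text
22.9833 [85.5  2.6 20.8] [ 0.8 -0.7  6.7] 0.011681396310749033
```

Emit:
{"api": "arm_command", "payload": {
  "targets": [
    [[0,0,0,-0.09,0.025,-0.04,0],[0,0,0,-0.18,0.05,-0.075,0],[0,0,0,-0.18,0.05,-0.075,0]]
  ]
}}

```text
clock: 23.23
tool_pos: [0.6239, 0.181, 0.1379]
orientation: [-158.0, -0.3, -105.4]
force: [6.4, -3.2, 4.1]
opening: 0.0122
```

```bash
python3 b.py
```

```text
23.2333 [84.6  2.6 20.9] [ 8.  -1.4  1.2] 0.012234383955042184
```

Emit:
{"api": "arm_command", "payload": {
  "targets": [
    [[0,0,0,-0.05,0.012,-0.02,0],[0,0,0,-0.09,0.025,-0.04,0],[0,0,0,-0.09,0.025,-0.04,0]]
  ]
}}

```text
clock: 23.48
tool_pos: [0.6238, 0.1811, 0.1379]
orientation: [-157.9, -0.3, -105.4]
force: [13.3, -6.7, 1.8]
opening: 0.0118
```

```bash
python3 b.py
```

```text
23.4833 [84.5  2.6 21. ] [14.3 -2.9 -3.8] 0.011813730476208262
```

The stop is reached: 23.2 mm travelled and the force rises to 14 N with no motion. Opening and retreating.

Emit:
{"api": "arm_command", "payload": {
  "targets": [
    [[0,0,0,0,0,0,0.5],[0,0,0,0,0,0,0.5],[0,0,0,0,0,0,0.5],[0,0,0,0,0,0,0.5],[0,0,0,0,0,0,0.5],[0,0,0,0,0,0,0.5]]
  ]
}}

```text
clock: 23.98
tool_pos: [0.6219, 0.1812, 0.1362]
orientation: [-158.1, -0.3, -105.3]
force: [-0.0, 0.3, -0.3]
opening: 0.0423
```

Emit:
{"api": "arm_command", "payload": {
  "targets": [
    [[0,0,0,-0.7,0.2,1.8,0.5],[0,0,0,-1.8,0.5,4.6,0.5],[0,0,0,-3.2,0.9,8.3,0.5],[0,0,0,-4,2,12,0.5],[0,0,0,-6,4,15,0.5],[0,0,0,-9,6,17,0.5],[0,0,0,-11,8,18,0.5],[0,0,0,-11,8,18,0.5]]
  ]
}}

```text
clock: 24.65
tool_pos: [0.5108, 0.2647, 0.3202]
orientation: [-157.9, 0.0, -105.1]
force: [-0.1, -0.5, 0.5]
opening: 0.0434
```

```bash
python3 - <<'E'
from m import *
from k import *
t=ctrl.snapshot("top");s=ctrl.snapshot("side");o=ctrl.get_obs(); print(o["clock"],o["tool_pos"],o["force"],o["opening"],o["joint_pos"].round(1))
for nm,f,X,hs in (("green",green,[46,32,11],7),("red",red,[46,-32,11],7),("tab",red,[82,0,35],10)):
  for n,im in(("side",s),("top",t)):
    q=proj(n,T0+M.apply(np.array(X)/1e3))[0]; b=(q-hs).astype(int)
    try: c,p,A=mask_poly(im,*b,2*hs+1,2*hs+1,f,.8); print(nm,n,"pred",q.round(1),"meas",c.round(1),round(A))
    except Exception as e: print(nm,n,"hidden")
cc=lambda im,x,y,w,h:cv2.resize(im[y:y+h,x:x+w],None,fx=5,fy=5,interpolation=cv2.INTER_CUBIC)
cv2.imwrite("pics/c8.png",np.hstack([cc(s,275,105,95,100),cc(t,238,130,65,100)]))
E
```

```text
24.75 [0.51150669 0.26223912 0.31685769] [-0.67039583  0.46500487  0.31283323] 0.04382121532842632 [ 59.9  -0.3 -26.4  24.6 -60.6 -86.7]
green side pred [332.4 152. ] meas [331.7 152.7] 17
green top pred [260.4 170.2] meas [259.9 170.4] 24
red side pred [330.7 163.5] meas [330.1 164.1] 24
red top pred [278.9 175.3] meas [278.3 175.4] 22
tab side pred [340.1 146.9] meas [341.1 146.8] 71
tab top pred [270.6 163.1] meas [269.  161.9] 37
```

View pics/c8.png

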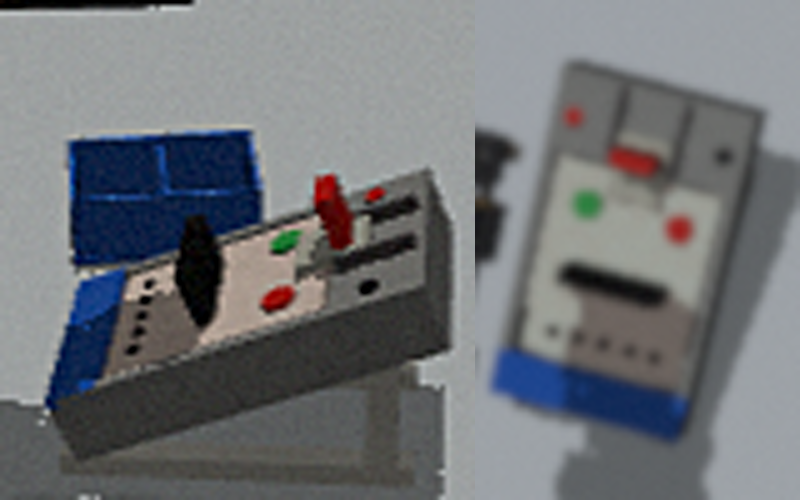

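The bolt plate now overlaps the cover's upper edge at side (310,265) and top (640,185). I'll cross-check the bolt's travel numerically and compare the bystanders with their starting positions.

```bash
python3 - <<'E'
from m import *
from k import *
# top-edge corners and centroid of tab, side view, cast onto plane y=0 of opening
s0=cv2.imread("pics/side0.png"); s=ctrl.snapshot("side"); t0=cv2.imread("pics/top0.png"); t=ctrl.snapshot("top")
def on(n,p):
    o,d=ray(n,p); o=M.inv().apply(o-T0);d=M.inv().apply(d); return ((o-d*o[1]/d[1])*1e3).round(1)
A=mask_poly(s0,340,133,17,22,red,.8); B=mask_poly(s,334,138,14,19,red,.8)
print("side: before",on("side",A[0]),A[2],"after",on("side",B[0]),B[2], B[1].round(1).tolist())
def oz(p): 
    o,d=ray("top",p); o=M.inv().apply(o-T0);d=M.inv().apply(d); return ((o+d*(.048-o[2])/d[2])*1e3).round(1)
a=mask_poly(t0,262,150,18,12,red,.8); b=mask_poly(t,260,156,18,12,red,.8); print("top: before",oz(a[0]),a[2],"after",oz(b[0]),b[2])
X0,_=tri(A[0],a[0]);X1,_=tri(B[0],b[0]); print("tri travel",(M.inv().apply(X1-X0)*1e3).round(1))
for n,i0,i1,f,w in(("meter",t0,t,lambda b,g,r:r-b>90,(435,175,45,65)),("bin",t0,t,blue,(175,160,45,55)),("driver",t0,t,red,(332,100,22,40))):
    print(n,mask_poly(i0,*w,f,1)[0].round(2),mask_poly(i1,*w,f,1)[0].round(2))
E
```

```text
side: before [106.3   0.   34.5] 71.671875 after [84.9  0.  34.3] 71.3828125 [[340.4, 139.3], [337.7, 140.2], [337.3, 145.2], [340.9, 153.7], [342.6, 154.3], [344.9, 152.9], [344.9, 147.6]]
top: before [107.4   3.8  48. ] 33.515625 after [86.5  3.6 48. ] 37.125
tri travel [-21.3  -0.2  -0.1]Traceback (most recent call last):
  File "<stdin>", line 14, in <module>
  File "m.py", line 5, in mask_poly
    cs=cv2.findContours(m,cv2.RETR_EXTERNAL,cv2.CHAIN_APPROX_NONE)[0]; c=max(cs,key=cv2.contourArea)
                                                                         ~~~^^^^^^^^^^^^^^^^^^^^^^^^
ValueError: max() iterable argument is empty
```

Vision gives 21.4 mm of travel against 23.2 mm from the TCP (the start was somewhere in 0–4 mm). To be sure the bolt is fully down, I'll regrip the tab and push once more, harder.

Emit:
{"api": "arm_command", "payload": {
  "targets": [
    [[0,0,0,3,-2.5,-1,0.5],[0,0,0,6,-5,-3,0.5],[0,0,0,7.8,-7.1,-6.5,0.5],[0,0,0,7.8,-7.1,-9.7,0.5],[0,0,0,8.9,-7.4,-12.5,0.5],[0,0,0,10,-7.7,-15.5,0.5],[0,0,0,11,-8,-18,0.5],[0,0,0,11,-8,-18,0.5]]
  ]
}}

```text
clock: 25.52
tool_pos: [0.6226, 0.1782, 0.1321]
orientation: [-158.2, -0.6, -105.5]
force: [-0.3, -1.8, 0.7]
opening: 0.0442
```

```bash
python3 b.py
```

```text
25.5167 [82.  -0.5 15.8] [ 0.4 -1.8  0.6] 0.04419167664562552
```

Emit:
{"api": "arm_command", "payload": {
  "targets": [
    [[0,0,0,0,0,0,0],[0,0,0,0,0,0,0],[0,0,0,0,0,0,0],[0,0,0,0,0,0,0],[0,0,0,0,0,0,0],[0,0,0,0,0,0,0],[0,0,0,0,0,0,0]]
  ]
}}

```text
clock: 26.1
tool_pos: [0.6238, 0.1809, 0.1378]
orientation: [-158.0, -0.3, -105.4]
force: [16.4, -7.4, -3.0]
opening: 0.012
```

```bash
python3 b.py
```

```text
26.1 [84.5  2.5 20.8] [15.4 -2.8 -9.5] 0.01196728094899438
```

Emit:
{"api": "arm_command", "payload": {
  "targets": [
    [[0,0,0,-0.06,0.02,-0.03,0],[0,0,0,-0.12,0.035,-0.05,0],[0,0,0,-0.12,0.035,-0.05,0]]
  ]
}}

```text
clock: 26.35
tool_pos: [0.6237, 0.181, 0.1378]
orientation: [-157.9, -0.3, -105.4]
force: [27.1, -10.4, -6.3]
opening: 0.0118
```

```bash
python3 b.py
```

```text
26.35 [84.3  2.5 20.9] [ 24.4  -2.8 -16.6] 0.011820409687145735
```

Emit:
{"api": "arm_command", "payload": {
  "targets": [
    [[0,0,0,0,0,0,0.5],[0,0,0,0,0,0,0.5],[0,0,0,0,0,0,0.5],[0,0,0,0,0,0,0.5],[0,0,0,0,0,0,0.5],[0,0,0,0,0,0,0.5]]
  ]
}}

```text
clock: 26.85
tool_pos: [0.6208, 0.1818, 0.136]
orientation: [-158.1, -0.3, -105.3]
force: [0.7, 0.8, 0.2]
opening: 0.0423
```

Emit:
{"api": "arm_command", "payload": {
  "targets": [
    [[0,0,0,-0.7,0.2,1.8,0.5],[0,0,0,-1.8,0.5,4.6,0.5],[0,0,0,-3.2,0.9,8.3,0.5],[0,0,0,-4,2,12,0.5],[0,0,0,-6,4,15,0.5],[0,0,0,-9,6,17,0.5],[0,0,0,-11,8,18,0.5],[0,0,0,-11,8,18,0.5]]
  ]
}}

```text
clock: 27.52
tool_pos: [0.5095, 0.2652, 0.3197]
orientation: [-157.9, 0.0, -105.1]
force: [-0.0, 0.6, 0.7]
opening: 0.0439
```

```bash
python3 - <<'E'
from m import *
from k import *
s=ctrl.snapshot("side"); t=ctrl.snapshot("top");s0=cv2.imread("pics/side0.png"); t0=cv2.imread("pics/top0.png"); o=ctrl.get_obs(); print(o["clock"],o["tool_pos"],o["force"].round(1),o["opening"])
B=mask_poly(s,334,138,14,19,red,.8); print("tab",B[0],B[2])
for nm,f,b in(("green",green,(325,145,14,14)),("red",red,(323,157,13,14))): print(nm,mask_poly(s,*b,f,1)[0].round(1))
for n,i0,i1,x,y,w,h in(("meter",t0,t,440,180,36,55),("bin",t0,t,178,165,42,48),("driver",t0,t,334,102,20,62),("meterS",s0,s,298,368,100,32),("binS",s0,s,284,128,48,22),("driverS",s0,s,372,222,84,18)):
    d=cv2.absdiff(i0[y:y+h,x:x+w],i1[y:y+h,x:x+w]); sh,_=cv2.phaseCorrelate(np.float64(cv2.cvtColor(i0[y:y+h,x:x+w],6)),np.float64(cv2.cvtColor(i1[y:y+h,x:x+w],6))); print(n,"shift px",np.round(sh,2),"mean diff",d.mean().round(1))
E
```

```text
27.6167 [0.51025294 0.26266962 0.31647938] [-0.3 -0.8 -0.1] 0.04343814247780576
tab [341.13796464 146.73551548] 71.3203125
green [331.7 152.7]
red [330.1 164.1]
meter shift px [ 0.04 -0.02] mean diff 14.3
bin shift px [14.56  9.61] mean diff 53.3
driver shift px [-0.08 -0.09] mean diff 16.1
meterS shift px [-0.04 -0.01] mean diff 3.2
binS shift px [-0.03 -0.14] mean diff 4.3
driverS shift px [0.03 0.03] mean diff 3.2
```

The bolt stays hard at its stop under 24 N, and the tab and lamps haven't moved. The bystanders haven't moved either; the bin's top-view mismatch looks like the arm overhead, as its side view is unchanged. Handing in.

```bash
python3 -c "
from plant import ctrl; print(ctrl.close_job())"
```

```text
the job is handed in; nothing more can be done
None
```

The cover is back on the relay module and the bolt is slid down over its upper edge. I handed the job in at about 27.6 s, with the gripper open and clear of everything.

**What I did:**
- **First grasp:** it missed because I lifted before the slow fingers had closed. The cover did not move.
- **Regrasp:** the tilted entry then ran joint 3 into its range limit, without contact. I set the cover down on the bench and gripped it again rolled 18°.
- **Fitting the cover:** I hooked the lip under the ledge at 15° tilt with no contact force, swung the cover down and pressed it onto the rails with about 29 N.
- **Locking the bolt:** I slid it to its stop, then gripped the tab again and pushed with 24 N. It did not move any further.

**Last checks:**
- **Cover:** its lamps are within about 0.7 px of the predicted home position, and it looks flush under the ledge and bolt.
- **Meter, bin and screwdriver:** they show no shift (0.14 px at most) in the side view. The bin could not be checked in the top view, probably because the arm was in the way.

**Checks that disagreed:**
- **Bolt travel:** the cameras gave 21.4 mm and the arm's own reading 23.2 mm. The bolt may have started up to 4 mm along, so I relied on the hard stop.
- **Module position:** my estimate looks off by about 1.5 mm along the slope and up to 3 mm sideways. The cover contacted the rails 1.4 mm lower than predicted.

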